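Set up the pouring turntable for a batch of tin candles

TASK

Get the pouring turntable ready for a batch of candles: with its drive still out of gear, stand every small tin of rolled cardboard that is about the table upright on a cork pad of its own. Then put the drive in gear: ease the black gear knob towards the turntable without forcing it and rock the turntable by its middle handle until the teeth drop into mesh and the knob goes fully home. Only then take the lid off the wax pot by its knob and lay it, knob up, on the middle of the cardboard square; leave the other things on the table where they are.

Things in the scene. Friction and masses are not known exactly. Their poses are not given: they have to be found in the camera images.
- station: The rotary pouring table, fixed: a plywood base board 220 x 440 x 18 mm with a plywood turntable and its slide-in motor drive. Origin on the table under the turntable's axis, z up; +y of this frame points from that axis to the gear knob. Turntable disc: top 58 mm above the table; its rim is a gear of 45 square teeth, 8.5 mm wide, radius 142 to 156 mm, 40 to 58 mm above the table.
- turntable (a joint): Turntable angle about its vertical axis, rad, anticlockwise from above positive; 0 when a rim tooth faces the pinion's tooth. Turns easily (0.1 N m) and stays where left. Tooth pitch 0.1396 rad: the teeth can mesh only near half a pitch, +-0.070 (give or take 0.02), or whole pitches from there. It starts with tooth against tooth. In mesh it has a few mm of play at the rim.
- turn_handle (a point): Centre of the handle on the turntable's axis, for turning it by hand: an upright-sided black bar 64 mm long (along x of this point), 18 mm wide (y), 26 mm tall, on a 16 mm steel column; this point is its middle, 116 mm above the table. This frame turns with the turntable.
- pad0 (a point): Centre of the upper face of one of the turntable's four round cork pads (76 mm across, let in flush with the disc, upper face 58 mm above the table, 75 mm from the axis, a quarter turn apart). Turns with the turntable.
- pad1 (a point): Centre of the upper face of one of the turntable's four round cork pads (76 mm across, let in flush with the disc, upper face 58 mm above the table, 75 mm from the axis, a quarter turn apart). Turns with the turntable.
- pad2 (a point): Centre of the upper face of one of the turntable's four round cork pads (76 mm across, let in flush with the disc, upper face 58 mm above the table, 75 mm from the axis, a quarter turn apart). Turns with the turntable.
- pad3 (a point): Centre of the upper face of one of the turntable's four round cork pads (76 mm across, let in flush with the disc, upper face 58 mm above the table, 75 mm from the axis, a quarter turn apart). Turns with the turntable.
- gear_knob (a joint): Gear knob's travel towards the turntable's axis (-y of the station), m: 0 = out of gear, 0.022 = home. Slides stiffly (6 N), stays where left. Carries the pinion on a 6 mm spring plunger (2 to 4 N). Tooth on tooth, the pinion stops at 0.010 and the knob stops dead at 0.016; if the turntable is then turned, the pinion springs 6 mm into the next gap, and the knob can be slid home.
- knob_grip (a point): Middle of the black gear knob: an upright cylinder 30 mm across and 36 mm tall on a 14 mm post; this point is on its axis, 118 mm above the table (18 mm under its top). Moves with joint gear_knob, 247 mm from the turntable's axis at 0.
- pinion: The drive pinion, an aluminium gear 66 mm across, 8 teeth, 41 to 57 mm above the table; does not turn (worm gear). Origin at table height under the tip of its foremost tooth (7 mm wide), which points to the turntable's axis. Distance from the station's origin: 166 mm out of gear, 156 on a rim tooth, 150 just dropped in, 144 fully in mesh. Tooth on tooth over 45 N does damage.
- ring_gear: The 45 teeth of the turntable's rim (turns with it; origin on the turntable's axis at table height).
- tin0: A small open steel tin 64 mm across and 60 mm tall, packed with rolled cardboard, with a thin cardboard tab (7 mm) standing up in the middle; about 150 g. Origin at the centre of its underside, z up. Two to four such tins are there.
- tin1: A small open steel tin 64 mm across and 60 mm tall, packed with rolled cardboard, with a thin cardboard tab (7 mm) standing up in the middle; about 150 g. Origin at the centre of its underside, z up. Two to four such tins are there.
- tin2: A small open steel tin 64 mm across and 60 mm tall, packed with rolled cardboard, with a thin cardboard tab (7 mm) standing up in the middle; about 150 g. Origin at the centre of its underside, z up. Two to four such tins are there.
- tin3: A small open steel tin 64 mm across and 60 mm tall, packed with rolled cardboard, with a thin cardboard tab (7 mm) standing up in the middle; about 150 g. Origin at the centre of its underside, z up. Two to four such tins are there.
- wax_pot: The wax pot: a fixed aluminium pot 148 mm across with two side handles (to +-92 mm along y) on a white heater base; rim 130 mm above the table. Origin on the table under its centre.
- pot_lid: The pot's loose aluminium lid, 280 g: flange 160 mm across, 4 mm thick; a register 126 mm across stands 8 mm below it, inside the pot's rim. Origin at the centre of the register's underside, z up; 122 mm above the table when on the pot. Black knob: 30 mm across, 26 mm tall, on a 14 mm stem, its middle 41 mm above the origin, 29 mm above the flange's upper face.
- card: A fixed square of brown cardboard lying on the table, 200 x 200 x 4 mm; origin at the centre of its underside. The lid goes here.
- knife: Bystander: a yellow utility knife, 150 mm, lying on the table.
- pincushion: Bystander: a round patchwork pincushion 82 mm across, 36 mm tall, its pins up to 52 mm.
- tape: Bystander: a roll of brown tape, 92 mm across, 30 mm tall.
- coil: Bystander: a bare roll of cardboard without a tin, 64 mm across, 85 mm tall, standing.
There are look-alikes about, which are no part of the job. Of the things shaped like the pot_lid, the aluminium one is meant.

How it is judged:
By the outcome, as a careful person would: the job done as asked, in the order asked, and still so for the second after the job is handed in, with the robot touching nothing.
Of tin0, tin1, tin2, tin3 only 2 to 4 are there at a start; the rules pass over those that are not, and their reading is None.
At some moment in a run one of tin0, tin1, tin2, tin3 may be knocked a few centimetres aside while the robot is not near it.
It also fails if it takes over 210 s, if anything falls off the work surface, if the arm or the gripper's body presses on something with over 40 N, if the wrist force passes 120 N, or if a joint passes its speed limit or range.

ROBOT

A 6-joint arm with a two-finger parallel gripper is mounted at the origin on the work surface. World frame = base frame: x ahead of the robot, y to its left, z up, the work surface at z = 0. Lengths are in m, angles in rad, forces in N, time in s.
With the tool pointing down it reaches from about 0.35 to 0.775 m from the base axis. Payload 7.3 kg.
Tool frame: the origin (TCP) lies on the centre line of the jaws, within the pads' length; the fingertips stand 22 mm ahead of it and the grasp point (between the pads) lies 3 mm ahead of it; z points along the fingers, y is the direction in which the jaws open and shut (so a half turn about z gives the same grasp; the last joint's range is limited). The gripper opens to 92 mm and grips with 3 to 60 N. Pads are 19 mm wide; open, the fingers measure 130 mm over their backs; the gripper's body (75 mm by 190 mm) begins 47 mm behind the grasp point.
Start: joints at [-1.412, 0.342, 1.524, -0, 1.275, -0.146], TCP at [0.158, -0.501, 0.22] pointing down, gripper open.
Joint ranges: [-2.53, 2.53], [-0.77, 2.02], [0.04, 2.7], [-1, 4.14], [0.28, 2.66], [-3.11, 3.11]. Speed limits (rad/s): [2.57, 2.57, 3.14, 3.14, 3.14, 3.14].

INTERFACE

Orientations are given as a 3x3 rotation matrix whose columns are the frame's x, y, z axes.
In Python, from workcell import manip gives the robot as it stands.
- The arm moves only by the shell command python3 -m creep 'ROWS'. ROWS is JSON, a list of rows, each a list of 5 numbers: the finger opening in mm, from 0 to 91.8, then the shift along the tool's x, y, z in mm, then the turn about the tool's z in degrees. A call has 1 to 12 rows; each row is the pose to reach, as a shift and turn from the pose commanded when the call began, along the tool's axes at that moment; what a row does not reach only later rows make up. A row lasts 1/8 s, in which the tool goes at most 62.5 mm and 10.7 degrees, less where a joint would pass 70% of its speed; a pose out of reach is approached as far as the arm can. A call with a gripper value outside its range is refused whole. The fingers move at their own pace and stop on an object; the grip force is fixed at half the most. Time passes only in rows, so rows that repeat a pose let the fingers close. It gives the time, the measured TCP pose, the force and the opening at its end, in the units of the state.
- manip.sense(): the state, without advancing time (a new reading comes with each control period).
- manip.get_image(name): name is "scene" or "top" or "wrist"; returns a dict with "pixels" (400x640x3 uint8, red, green, blue), "vfov" (degrees; the focal length in pixels is half the picture's height over the tangent of half this angle, whatever the lens; pixels are square), "cx", "cy" (the principal point, pixels), "pose" (4x4, takes a point from camera to world coordinates); the wrist camera has in their place "tool_from_camera" (4x4, takes a point from camera to tool coordinates, whose origin is the TCP and whose axes are the flange's). Camera axes: x right, y down, z forward; pixel columns grow to the right and rows downward; lengths in m; the calibration is good to about 2 mm. A picture is of the moment at which its call begins: read the wrist's pose just before it. There is no depth.
- manip.finish_job(): hands the job in, once; it reports no verdict.
The state is a dict: "time": time; "q": joint angles; "qd": joint speeds; "joint_torque": joint torques, N m; "tool_pos": TCP position; "tool_rot": TCP orientation; "force": force on the tool from outside, world axes, zero at the start; "torque": the same for the moment, N m; "gripper_width": finger opening in m.
Only numpy, scipy, OpenCV 4.12 (cv2) and the standard library are available. Lean on these libraries where they do the work, as an engineer would, in place of code of your own. Each camera call takes 0.05 s, during which the arm holds its last target. There are 200 camera calls.

## Working session

There is one attempt and no reset: what is moved stays moved. The work goes in short steps, Python scripts to look and compute and a shell command to move; the robot and the scene stay as the last step left them, time stands still between calls to the robot, and variables do not carry over. Pictures are saved under pics/ and viewed, about 12 in all and at most 16, crops included, and the job is handed in when it is done.

```bash
mkdir -p pics; ls
python3 - <<'E'
from workcell import manip
import cv2,numpy as np
s=manip.sense();print(s['time'],s['tool_pos'],s['tool_rot'],s['force'],s['gripper_width'])
for n in('scene','top'):
    im=manip.get_image(n);np.savez(f'pics/{n}0.npz',**{k:np.array(v) for k,v in im.items()})
    cv2.imwrite(f'pics/{n}0.png',im['pixels'][:,:,::-1]);print(n,im['vfov'],im['cx'],im['cy'],np.round(im['pose'],3).tolist())
im=manip.get_image('wrist');print(im['vfov'],im['cx'],im['cy'],np.round(im['tool_from_camera'],3).tolist())
cv2.imwrite('pics/w0.png',im['pixels'][:,:,::-1])
E
```

```text
pics
0.0 [ 0.15749051 -0.50036886  0.21962413] [[ 9.53910206e-01  3.00092043e-01 -2.89677358e-04]
 [ 3.00092118e-01 -9.53908928e-01  1.57383468e-03]
 [ 1.95969447e-04 -1.58822686e-03 -9.99998720e-01]] [-0.50464328 -0.14589385  0.41757011] 0.09169527781589241
scene 52.1666181253969 324.4555054019499 195.10827754807752 [[0.079, 0.68, -0.729, 1.339], [0.997, -0.045, 0.066, -0.093], [0.012, -0.732, -0.682, 0.882], [0.0, 0.0, 0.0, 1.0]]
top 52.254922033660065 317.7170610996878 191.4822974179587 [[-0.027, -0.994, 0.108, 0.396], [-0.999, 0.023, -0.03, -0.016], [0.027, -0.109, -0.994, 1.153], [0.0, 0.0, 0.0, 1.0]]
68.40099164510758 319.7510387499944 205.96039602667335 [[-0.0, -0.969, -0.247, 0.064], [1.0, -0.0, 0.0, -0.001], [-0.0, -0.247, 0.969, -0.165], [0.0, 0.0, 0.0, 1.0]]
```

View pics/scene0.png

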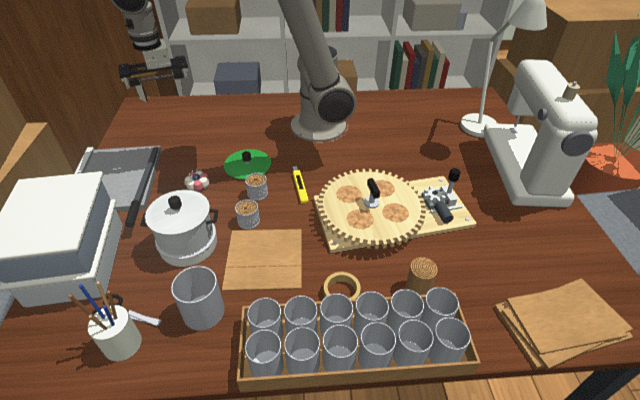

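View pics/top0.png

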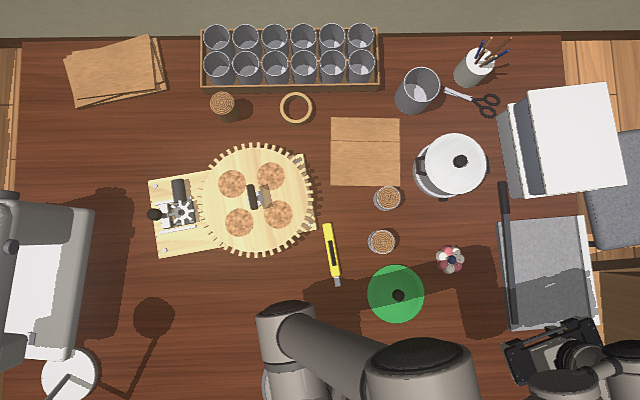

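Candidates: the tins are at scene (247,213) and (257,186), which are top (387,198) and (382,242). The look-alikes are the bare coil at top (222,103), the empty glasses in the crate, the green lid at top (397,293) and the card stack at top (115,70). The aluminium lid is on the pot at top (458,160), and the card is at top (365,150). One close crop will check these choices.

```bash
cat > h.py <<'E'
import numpy as np,cv2
from workcell import manip
def grab(n,save=None):
    s=manip.sense();im=manip.get_image(n);d=dict(im)
    if n=='wrist':
        T=np.eye(4);T[:3,:3]=s['tool_rot'];T[:3,3]=s['tool_pos'];d['pose']=T@np.array(im['tool_from_camera'])
    d['f']=200/np.tan(np.radians(d['vfov'])/2)
    if save: cv2.imwrite(save,d['pixels'][:,:,::-1]); np.savez(save[:-4]+'.npz',**{k:np.array(v) for k,v in d.items()})
    return d
def load(p):
    d=dict(np.load(p));d['f']=200/np.tan(np.radians(float(d['vfov']))/2);return d
def ray(d,u,v):
    r=d['pose'][:3,:3]@np.array([(u-d['cx'])/d['f'],(v-d['cy'])/d['f'],1]);return d['pose'][:3,3],r/np.linalg.norm(r)
def onz(d,u,v,z):
    o,r=ray(d,u,v);return o+r*(z-o[2])/r[2]
def proj(d,p):
    T=np.linalg.inv(d['pose']);c=T[:3,:3]@np.array(p)+T[:3,3];return np.array([d['cx']+d['f']*c[0]/c[2],d['cy']+d['f']*c[1]/c[2]])
def two(d1,p1,d2,p2):
    a,r=ray(d1,*p1);b,q=ray(d2,*p2)
    t=np.linalg.lstsq(np.c_[r,-q],b-a,rcond=None)[0];x=a+r*t[0];y=b+q*t[1];return (x+y)/2,np.linalg.norm(x-y)
def shift(p,yaw=None):
    "shift to world point p (TCP) in tool axes mm; yaw: wanted world dir (deg) of tool y (mod 180)"
    s=manip.sense();R=np.array(s['tool_rot']);m=R.T@(np.array(p)-s['tool_pos'])*1000
    t=None
    if yaw is not None:
        y=np.degrees(np.arctan2(R[1,1],R[0,1]));t=-((yaw-y+90)%180-90)  # tool z down -> sign flips
    return np.round(m,1),t
E
python3 - <<'E'
from h import *
t=load('pics/top0.npz');s=load('pics/scene0.npz')
a=cv2.resize(t['pixels'][130:270,140:330],None,fx=2.1,fy=2.1,interpolation=cv2.INTER_CUBIC)
b=cv2.resize(t['pixels'][100:330,340:500],None,fx=2.1,fy=2.1,interpolation=cv2.INTER_CUBIC)
c=cv2.resize(s['pixels'][140:260,130:480],None,fx=2.2,fy=2.2,interpolation=cv2.INTER_CUBIC)
o=np.zeros((560,800,3),np.uint8);o[:a.shape[0],:a.shape[1]]=a
o[:c.shape[0]]=0;o[:c.shape[0],:c.shape[1]]=c;o[264:264+a.shape[0],:a.shape[1]]=a
bb=b[:296,:];o[264:264+len(bb),400:400+bb.shape[1]]=bb
cv2.imwrite('pics/crop1.png',o[:,:,::-1])
for n,pt,ps,z in[('tinA',(387,198),(247,207),.06),('tinB',(382,242),(257,180),.06),('coil',(222,103),(424,266),.085),('lidknob',(460,161),(176,202),.176),('gearknob',(154,214),(454,174),.136),('card',(365,151),(264,260),.004),('green',(398,295),(247,157),.05)]:
    print(n,np.round(onz(t,*pt,z),3),np.round(onz(s,*ps,z),3),two(t,pt,s,ps)[0].round(3))
for i,p in enumerate([(232,184),(270,176),(239,222),(278,214)]):print('pad',p,onz(t,*p,.058).round(3))
E
```

```text
tinA [ 0.493 -0.236  0.06 ] [ 0.495 -0.237  0.06 ] [ 0.493 -0.237  0.058]
tinB [ 0.375 -0.217  0.06 ] [ 0.379 -0.214  0.06 ] [ 0.375 -0.216  0.057]
coil [0.757 0.203 0.085] [0.754 0.205 0.085] [0.756 0.203 0.088]
lidknob [ 0.569 -0.397  0.176] [ 0.585 -0.393  0.176] [ 0.571 -0.4    0.164]
gearknob [0.46  0.359 0.136] [0.478 0.356 0.136] [0.461 0.365 0.122]
card [ 0.635 -0.19   0.004] [ 0.645 -0.19   0.004] [ 0.637 -0.191 -0.006]
green [ 0.234 -0.256  0.05 ] [ 0.248 -0.253  0.05 ] [ 0.232 -0.257  0.038]
pad (232, 184) [0.541 0.182 0.058]
pad (270, 176) [0.56  0.079 0.058]
pad (239, 222) [0.438 0.163 0.058]
pad (278, 214) [0.457 0.059 0.058]
```

View pics/crop1.png

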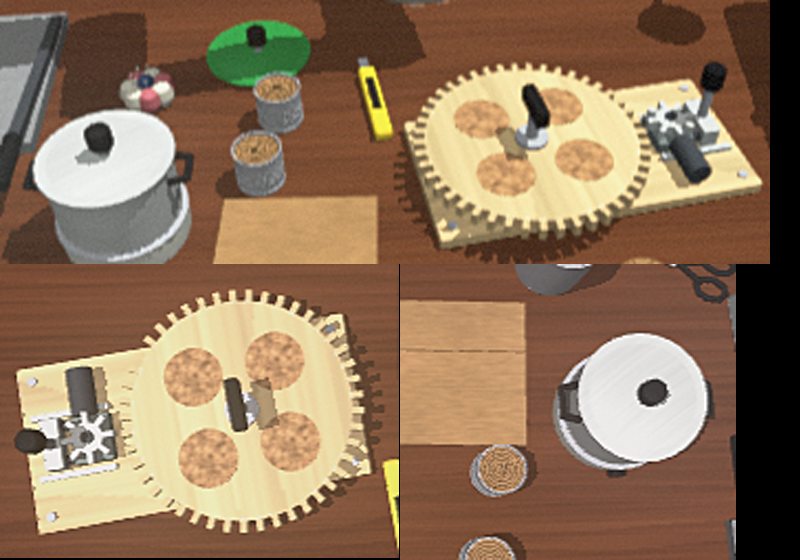

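The crop shows exactly two filled tins, and the aluminium lid on the pot. The green lid and the bare coil are the look-alikes. Next I refine the pads by colour and hover over tin B.

Run:
```python
from h import *
t=load('pics/top0.npz');hsv=cv2.cvtColor(t['pixels'],cv2.COLOR_RGB2HSV)
im=t['pixels'].astype(int)
roi=np.zeros((400,640),np.uint8);cv2.circle(roi,(257,200),50,1,-1)
for thr in(200,):
    m=((im[:,:,2]<125)&(im[:,:,0]>120)&(roi>0)).astype(np.uint8)
    m=cv2.morphologyEx(m,cv2.MORPH_OPEN,np.ones((3,3)))
    n,l,st,c=cv2.connectedComponentsWithStats(m)
    for i in range(1,n):
        if st[i,4]>100:print(st[i],c[i].round(1),onz(t,*c[i],.058).round(4))
print(shift([.375,-.217,.2],-35))
```

```text
[258 163  34  63 810] [273.  194.2] [0.5105 0.0718 0.058 ]
[225 171  20  10 104] [234.4 175.9] [0.5627 0.175  0.058 ]
[221 176  24  19 167] [232.1 186. ] [0.5354 0.1813 0.058 ]
[229 214  24  20 234] [241.3 222.9] [0.4355 0.1574 0.058 ]
(array([ 292.5, -205.1,   20.1]), np.float64(-37.536106000023054))
```

```bash
python3 -m creep '[[91.8,60,-40,4,-10],[91.8,120,-80,8,-20],[91.8,180,-120,12,-30],[91.8,240,-160,16,-37.5],[91.8,292,-205,20,-37.5],[91.8,292,-205,20,-37.5],[91.8,292,-205,20,-37.5],[91.8,292,-205,20,-37.5]]'
python3 - <<'E'
from h import *
d=grab('wrist','pics/w1.png');print(manip.sense()['tool_pos'])
for z in(0,.06):print(proj(d,[.375,-.217,z]),proj(d,[.493,-.236,z]))
E
```

```text
time: 1.15
tool_pos: [0.3745, -0.2178, 0.2003]
tool_rot: [[0.574, 0.819, -0.0], [0.819, -0.574, -0.0], [-0.0, -0.0, -1.0]]
force: [-0.5, 0.1, 0.6]
gripper_width: 0.0921
[ 0.37427586 -0.21828096  0.20027974]
[321.38037148 183.30048524] [410.18623178 140.7998919 ]
[321.69396614 193.11727265] [427.80685424 142.76454168]
```

View pics/w1.png

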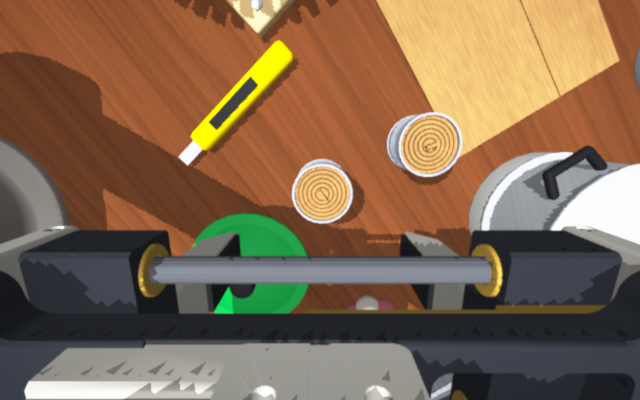

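The wrist view puts tin B at (322,194) and tin A at (430,145), both within 3 px of prediction. I grip B now.

```bash
python3 -m creep '[[91.8,0,0,50,0],[91.8,0,0,100,0],[91.8,0,0,140,0],[91.8,0,0,158,0],[91.8,0,0,158,0],[91.8,0,0,158,0],[50,0,0,158,0],[50,0,0,158,0],[50,0,0,158,0],[50,0,0,158,0],[50,0,0,158,0],[50,0,0,158,0]]'; python3 -m creep '[[50,0,0,0,0],[50,0,0,-30,0],[50,0,0,-80,0],[50,0,0,-130,0],[50,0,0,-170,0],[50,0,0,-170,0],[50,0,0,-170,0]]';python3 - <<'E'
from h import *
s=manip.sense();print(s['tool_pos'],s['force'],s['gripper_width'])
print(shift([.43,.0,s['tool_pos'][2]],-35))
E
```

```text
time: 2.7
tool_pos: [0.3751, -0.218, 0.0427]
tool_rot: [[0.574, 0.819, 0.001], [0.819, -0.574, -0.001], [-0.0, 0.001, -1.0]]
force: [0.7, -0.6, 4.4]
gripper_width: 0.0626
time: 3.58
tool_pos: [0.3738, -0.217, 0.211]
tool_rot: [[0.574, 0.819, -0.002], [0.819, -0.574, 0.002], [0.0, -0.003, -1.0]]
force: [-0.2, -0.7, -2.1]
gripper_width: 0.0633
[ 0.37379425 -0.2169738   0.21104957] [-0.19760398 -0.65279451 -2.07371499] 0.06330718167368309
(array([ 2.099e+02, -7.850e+01,  2.000e-01]), np.float64(-0.03625154514479334))
```

```bash
python3 -m creep '[[50,50,-20,0,0],[50,100,-40,0,0],[50,150,-60,0,0],[50,210,-78,0,0],[50,210,-78,0,0],[50,210,-78,0,0],[50,210,-78,0,0]]'
python3 - <<'E'
from h import *
d=grab('wrist','pics/w2.png')
ax=np.array([.499,.121,.058])
print(proj(d,ax),[proj(d,[x,y,.058]).round(0) for x,y in((.541,.182),(.56,.079),(.438,.163),(.457,.059))])
E
```

```text
time: 4.45
tool_pos: [0.4307, -0.002, 0.2115]
tool_rot: [[0.576, 0.818, -0.002], [0.818, -0.576, -0.0], [-0.001, -0.001, -1.0]]
force: [0.5, -0.1, -1.6]
gripper_width: 0.0628
[306.86109161  52.09813512] [array([305., -36.]), array([382.,  51.]), array([232.,  53.]), array([309., 131.])]
```

View pics/w2.png

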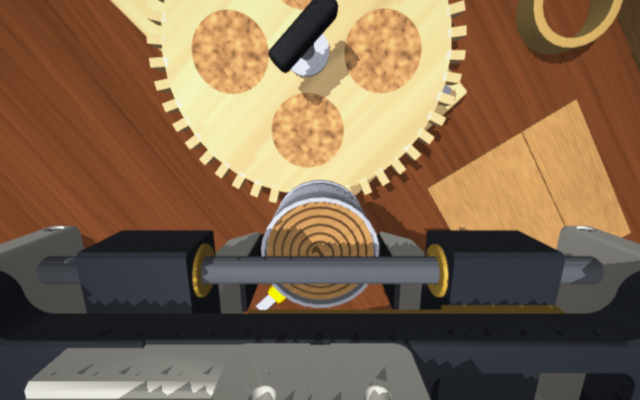

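The pads appear at (308,130), (230,51) and (383,51), as predicted, and the tin is held between the jaws. I place it on the front pad.

```bash
python3 -m creep '[[50,33,-7,0,0],[50,65,-13.5,0,0],[50,65,-13.5,40,0],[50,65,-13.5,80,0],[50,65,-13.5,100,0],[50,65,-13.5,108,0],[50,65,-13.5,110,0],[50,65,-13.5,110,0],[50,65,-13.5,110,0]]';python3 -m creep '[[85,0,0,0,0],[85,0,0,0,0],[85,0,0,0,0],[85,0,0,-50,0],[85,0,0,-100,0],[85,0,0,-100,0]]'
python3 - <<'E'
from h import *
d=grab('wrist','pics/w3.png')
print(proj(d,[.457,.059,.118]),shift([.493,-.236,.2],55))
t=grab('top','pics/top1.png')
im=t['pixels'];cv2.imwrite('pics/c3.png',np.vstack([d['pixels'][:300],cv2.resize(im[100:300,140:460],(640,400))[100:]])[:,:,::-1])
E
```

```text
time: 5.62
tool_pos: [0.4581, 0.06, 0.1031]
tool_rot: [[0.574, 0.819, 0.002], [0.819, -0.574, -0.0], [0.001, 0.001, -1.0]]
force: [0.4, 0.5, -1.4]
gripper_width: 0.0634
time: 6.38
tool_pos: [0.4598, 0.0601, 0.2059]
tool_rot: [[0.574, 0.819, 0.008], [0.819, -0.574, -0.0], [0.004, 0.007, -1.0]]
force: [-0.8, -0.2, -0.2]
gripper_width: 0.0849
[319.53819347 209.50534618] (array([-222.6,  198.3,    3.8]), np.float64(89.96886131425404))
```

View pics/c3.png

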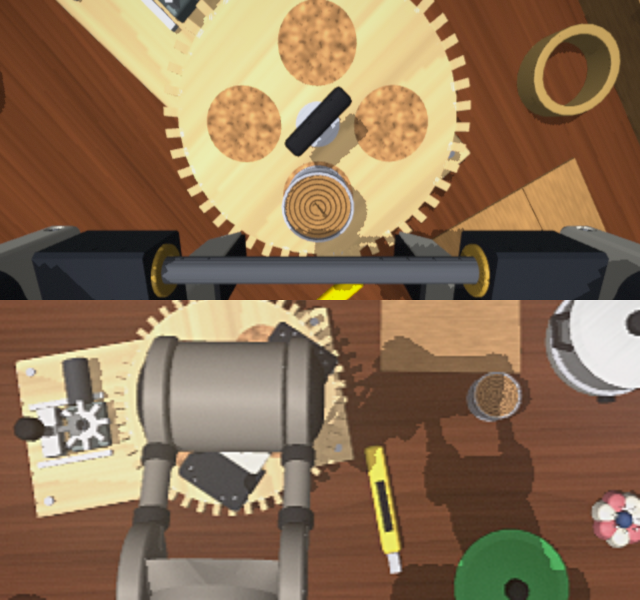

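Tin 1 stands on its pad at (319,206); prediction was (319.5,209.5). Tin A has not moved, so I fetch it.

```bash
python3 -m creep '[[91.8,-30,26,4,-10],[91.8,-60,52,4,-20],[91.8,-90,78,4,-30],[91.8,-120,104,4,-40],[91.8,-150,130,4,-50],[91.8,-180,156,4,-60],[91.8,-222,198,4,-70],[91.8,-222,198,4,-80],[91.8,-222,198,4,-90],[91.8,-222,198,4,-90],[91.8,-222,198,4,-90]]'
python3 - <<'E'
from h import *
d=grab('wrist','pics/w4.png')
p=proj(d,[.493,-.236,.06]);print(p,manip.sense()['tool_pos'],shift([.493,-.236,.042],55))
# rim circle detection round the prediction
g=cv2.cvtColor(d['pixels'],cv2.COLOR_RGB2GRAY);u,v=p.astype(int);c=g[v-60:v+60,u-60:u+60]
r=cv2.HoughCircles(c,cv2.HOUGH_GRADIENT,1,60,param1=120,param2=15,minRadius=24,maxRadius=36)
print(r[0]+[u-60,v-60,0] if r is not None else None)
E
```

```text
time: 7.85
tool_pos: [0.4919, -0.235, 0.1974]
tool_rot: [[-0.817, 0.577, -0.001], [0.577, 0.817, 0.001], [0.002, -0.0, -1.0]]
force: [-0.5, -0.6, 0.0]
gripper_width: 0.0913
[320.83317009 199.3725722 ] [ 0.49197925 -0.23502644  0.19765296] (array([ -1.6,  -0.2, 155.7]), np.float64(-0.17736679387095933))
[[317.5        200.5         29.70000076]]
```

```bash
python3 -m creep '[[91.8,-1.5,-1,50,0],[91.8,-1.5,-1,100,0],[91.8,-1.5,-1,140,0],[91.8,-1.5,-1,155,0],[91.8,-1.5,-1,155,0],[91.8,-1.5,-1,155,0],[50,-1.5,-1,155,0],[50,-1.5,-1,155,0],[50,-1.5,-1,155,0],[50,-1.5,-1,155,0],[50,-1.5,-1,155,0],[50,-1.5,-1,155,0]]'; python3 -m creep '[[50,0,0,0,0],[50,0,0,-30,0],[50,0,0,-80,0],[50,0,0,-130,0],[50,0,0,-170,0],[50,0,0,-170,0],[50,0,0,-170,0]]';python3 - <<'E'
from h import *
s=manip.sense();print(s['tool_pos'],s['force'],s['gripper_width'])
print(shift([.56,.079,s['tool_pos'][2]],55))
E
```

```text
time: 9.4
tool_pos: [0.493, -0.2371, 0.0436]
tool_rot: [[-0.819, 0.574, 0.0], [0.574, 0.819, -0.0], [-0.0, 0.0, -1.0]]
force: [-0.6, 1.2, 4.8]
gripper_width: 0.0632
time: 10.28
tool_pos: [0.4921, -0.2366, 0.2117]
tool_rot: [[-0.819, 0.574, -0.002], [0.574, 0.819, 0.001], [0.003, -0.0, -1.0]]
force: [0.2, 0.4, -2.3]
gripper_width: 0.0631
[ 0.49210105 -0.2366182   0.21173665] [ 0.21021666  0.37155159 -2.25491269] 0.06306464179419975
(array([125.6, 297.4,   0.3]), np.float64(-0.039663161404661196))
```

```bash
python3 -m creep '[[50,21,50,0,0],[50,42,100,0,0],[50,63,150,0,0],[50,84,200,0,0],[50,105,250,0,0],[50,125.5,297.5,0,0],[50,125.5,297.5,0,0],[50,125.5,297.5,0,0],[50,125.5,297.5,0,0]]'
python3 - <<'E'
from h import *
d=grab('wrist','pics/w5.png')
print(shift([.56,.079,.1025],55))
print([proj(d,[x,y,.058]).round(0) for x,y in((.541,.182),(.56,.079),(.438,.163),(.457,.059))])
E
```

```text
time: 11.4
tool_pos: [0.5605, 0.0773, 0.2125]
tool_rot: [[-0.818, 0.575, -0.002], [0.575, 0.818, -0.0], [0.001, -0.001, -1.0]]
force: [0.5, -0.6, -1.7]
gripper_width: 0.0631
(array([  1.5,   1.1, 110.3]), np.float64(-0.14424898973348377))
[array([392., 123.]), array([322., 193.]), array([321.,  46.]), array([250., 125.])]
```

View pics/w5.png

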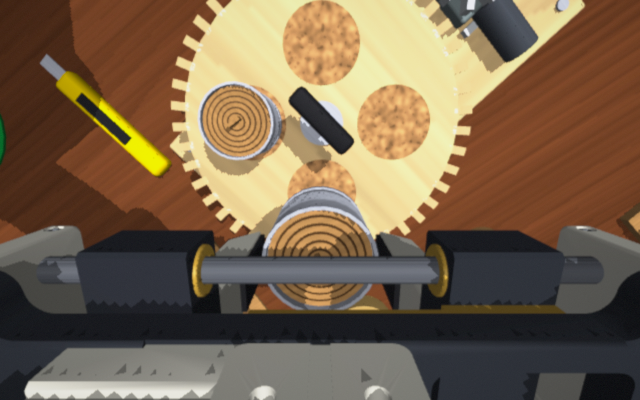

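Only the far and right pads are free in view, at (320,43) and (394,122), and the held tin is above the near pad. I lower it.

```bash
python3 -m creep '[[50,1.5,1,40,0],[50,1.5,1,80,0],[50,1.5,1,100,0],[50,1.5,1,108,0],[50,1.5,1,110.5,0],[50,1.5,1,110.5,0],[50,1.5,1,110.5,0]]';python3 -m creep '[[85,0,0,0,0],[85,0,0,0,0],[85,0,0,0,0],[85,0,0,-50,0],[85,0,0,-100,0],[85,0,0,-140,0],[85,0,0,-140,0]]'
python3 - <<'E'
from h import *
d=grab('wrist','pics/w6.png');g=cv2.cvtColor(d['pixels'],cv2.COLOR_RGB2GRAY)
# knob: go out of the way along +x at the knob side later
# handle: dark blob near axis
p=proj(d,[.499,.121,.129]);print(p)
hs=cv2.cvtColor(d['pixels'],cv2.COLOR_RGB2HSV)
m=((hs[:,:,2]<70)).astype(np.uint8);r=np.zeros_like(m);cv2.circle(r,tuple(int(x) for x in p),45,1,-1);m*=r
c=max(cv2.findContours(m,0,2)[0],key=cv2.contourArea);R=cv2.minAreaRect(c);b=cv2.boxPoints(R);print(R)
w=np.array([onz(d,*q,.129)[:2] for q in b]);print(w.round(4));print('ctr',w.mean(0))
e=[w[1]-w[0],w[2]-w[1]];L=max(e,key=np.linalg.norm);print(np.linalg.norm(e[0]),np.linalg.norm(e[1]),'long dir',np.degrees(np.arctan2(L[1],L[0])))
for x in((.457,.059,.118),(.56,.079,.118)):
    u,v=proj(d,x).astype(int);cc=g[v-50:v+50,u-50:u+50]
    h=cv2.HoughCircles(cc,cv2.HOUGH_GRADIENT,1,60,param1=120,param2=15,minRadius=20,maxRadius=45)
    if h is not None:
        a,bb,rr=h[0,0];print(u,v,'circle',a+u-50,bb+v-50,rr,onz(d,a+u-50,bb+v-50,.118))
cv2.imwrite('pics/w6.png',d['pixels'][:,:,::-1]);print(manip.sense()['tool_pos'])
E
```

```text
time: 12.32
tool_pos: [0.5608, 0.0802, 0.1037]
tool_rot: [[-0.819, 0.574, 0.002], [0.574, 0.819, -0.0], [-0.001, 0.001, -1.0]]
force: [-0.1, 0.9, -1.5]
gripper_width: 0.0626
time: 13.2
tool_pos: [0.5619, 0.0803, 0.2465]
tool_rot: [[-0.819, 0.574, 0.008], [0.574, 0.819, -0.0], [-0.006, 0.004, -1.0]]
force: [-0.0, -0.7, -0.1]
gripper_width: 0.085
[317.53536782 122.6228026 ]
((316.7500305175781, 121.24999237060547), (67.88224792480469, 17.677669525146484), 45.0)
[[0.4692 0.1076]
 [0.4671 0.1231]
 [0.5269 0.1351]
 [0.5297 0.119 ]]
ctr [0.49820359 0.12118627]
0.015685496406862558 0.060953553190293046 long dir 11.324264497528823
239 124 circle 245.5 124.5 33.3 [0.46058773 0.06357213 0.118     ]
318 198 circle 320.5 199.5 27.7 [0.56243442 0.08000605 0.118     ]
[0.56076228 0.08029394 0.24402761]
```

View pics/w6.png

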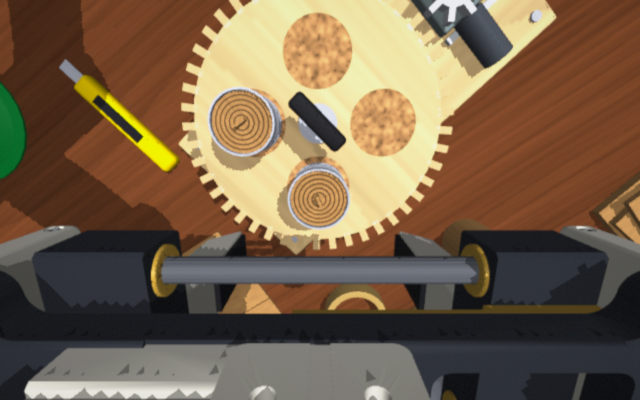

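Both tins stand on their own pads, at (244,122) and (318,199), with the handle at (317,121). Now I go to the gear knob, predicted at (0.456,0.364).

Run:
```python
from h import *
print(shift([.456,.364,.22],100), manip.sense()['q'])
```

```text
(array([248.7, 172.1,  23.7]), np.float64(-45.031935489309035)) [ 6.99946991e-03  4.00553708e-01  1.36896600e+00 -1.03902448e-04
  1.36905412e+00 -9.52351474e-01]
```

```bash
python3 -m creep '[[85,40,30,0,-9],[85,80,60,0,-18],[85,120,90,0,-27],[85,160,120,0,-36],[85,200,150,10,-45],[85,248.5,172,24,-45],[85,248.5,172,24,-45],[85,248.5,172,24,-45],[85,248.5,172,24,-45]]'
python3 - <<'E'
from h import *
d=grab('wrist','pics/w7.png')
print(manip.sense()['tool_pos'],proj(d,[.456,.364,.136]),proj(d,[.461,.365,.136]),proj(d,[.499,.121,.129]))
E
```

```text
time: 14.38
tool_pos: [0.4563, 0.3627, 0.2186]
tool_rot: [[-0.985, -0.171, -0.0], [-0.171, 0.985, -0.001], [0.0, -0.0, -1.0]]
force: [-0.2, -0.2, -0.0]
gripper_width: 0.0847
[0.45635074 0.36263757 0.2187958 ] [320.7320662 211.9234555] [320.87484356 217.52933296] [ 45.44825407 210.61506273]
```

View pics/w7.png

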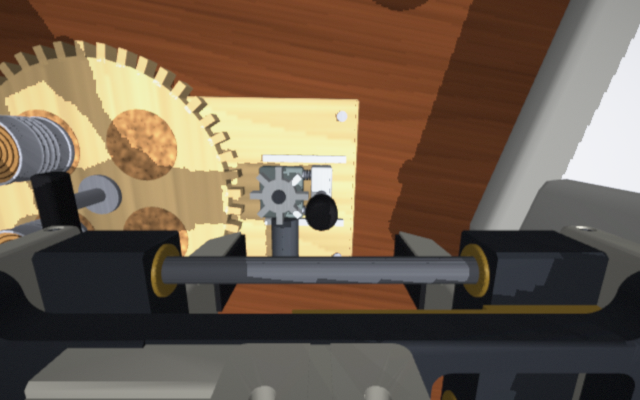

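The knob is at about (322,208), predicted (321,210), with the sewing machine well to the right and clear. I descend and grip it.

```bash
python3 -m creep '[[85,0,1,40,0],[85,0,1,80,0],[85,0,1,97,0],[85,0,1,97,0],[85,0,1,97,0]]'; python3 -m creep '[[20,0,0,0,0],[20,0,0,0,0],[20,0,0,0,0],[20,0,0,0,0],[20,0,0,0,0],[20,0,0,0,0],[20,0,0,0,0],[20,0,0,0,0]]';python3 - <<'E'
from h import *
s=manip.sense();print(s['tool_pos'],s['force'],s['gripper_width'])
E
```

```text
time: 15.05
tool_pos: [0.4563, 0.3646, 0.1229]
tool_rot: [[-0.985, -0.172, 0.002], [-0.172, 0.985, 0.001], [-0.002, 0.001, -1.0]]
force: [0.3, -0.1, -0.2]
gripper_width: 0.0851
time: 16.05
tool_pos: [0.4555, 0.3638, 0.1217]
tool_rot: [[-0.985, -0.173, -0.0], [-0.173, 0.985, -0.002], [0.0, -0.002, -1.0]]
force: [0.7, -5.9, 2.2]
gripper_width: 0.0287
[0.45546398 0.36384898 0.12170148] [ 0.7405707  -5.87280143  2.16987148] 0.0287193700872742
```

```bash
python3 -m creep '[[20,0,-2,0,0],[20,0,-4,0,0],[20,0,-6,0,0],[20,0,-8,0,0],[20,0,-8,0,0],[20,0,-8,0,0]]'; python3 -m creep '[[20,0,-1,0,0],[20,0,-2,0,0],[20,0,-3,0,0],[20,0,-4,0,0],[20,0,-4,0,0],[20,0,-4,0,0]]'
```

```text
time: 16.8
tool_pos: [0.4563, 0.3584, 0.1217]
tool_rot: [[-0.985, -0.173, -0.0], [-0.173, 0.985, 0.003], [-0.0, 0.003, -1.0]]
force: [-0.4, 4.9, -1.9]
gripper_width: 0.0289
time: 17.55
tool_pos: [0.457, 0.3546, 0.1217]
tool_rot: [[-0.985, -0.173, -0.0], [-0.173, 0.985, 0.003], [-0.0, 0.003, -1.0]]
force: [-1.4, 4.9, -2.0]
gripper_width: 0.0285
```

```bash
python3 -m creep '[[20,0,-1,0,0],[20,0,-2,0,0],[20,0,-3,0,0],[20,0,-4,0,0],[20,0,-4,0,0],[20,0,-4,0,0]]'
```

```text
time: 18.3
tool_pos: [0.4575, 0.3514, 0.1217]
tool_rot: [[-0.985, -0.173, -0.0], [-0.173, 0.985, 0.004], [-0.0, 0.004, -1.0]]
force: [-2.4, 8.6, -2.3]
gripper_width: 0.0283
```

Knob travel is about 12.6 mm and the force about 8.6 N, which is friction plus spring: tooth on tooth with no forcing. I release and go to the handle.

```bash
python3 -m creep '[[50,0,1,0,0],[50,0,1,0,0],[50,0,1,0,0],[50,0,1,0,0],[50,0,1,-40,0],[50,0,1,-80,0],[50,0,1,-100,0],[50,0,1,-100,0],[50,0,1,-100,0]]';python3 - <<'E'
from h import *
print(shift([.4985,.1212,.20],100.5))
print(shift([.4985,.1212,.122],100.5),manip.sense()['q'])
E
```

```text
time: 19.42
tool_pos: [0.4575, 0.3496, 0.2205]
tool_rot: [[-0.985, -0.173, -0.002], [-0.173, 0.985, -0.001], [0.002, -0.001, -1.0]]
force: [-0.0, -0.6, -0.4]
gripper_width: 0.0497
(array([  -0.9, -232. ,   20.7]), np.float64(-0.5438774862672062))
(array([  -1.1, -232. ,   98.7]), np.float64(-0.5438774862672062)) [ 5.19469544e-01  4.36717806e-01  1.37737268e+00 -1.10242247e-04
  1.32946840e+00 -1.22506675e+00]
```

```bash
python3 -m creep '[[50,0,-50,0,0],[50,0,-100,0,0],[50,0,-150,0,0],[50,0,-200,0,0],[50,-1,-232,0,0],[50,-1,-232,20,0],[50,-1,-232,20,0],[50,-1,-232,20,0]]'
python3 - <<'E'
from h import *
d=grab('wrist','pics/w8.png')
p=proj(d,[.4985,.1212,.129]);print(p,manip.sense()['tool_pos'])
t=grab('top','pics/top2.png');a=cv2.resize(t['pixels'][160:270,140:320],(640,391),interpolation=2)
cv2.imwrite('pics/c8.png',np.vstack([d['pixels'][20:220],a])[:,:,::-1])
E
```

```text
time: 20.42
tool_pos: [0.4989, 0.1219, 0.2016]
tool_rot: [[-0.985, -0.174, -0.001], [-0.174, 0.985, -0.0], [0.001, 0.0, -1.0]]
force: [0.2, 0.4, 0.8]
gripper_width: 0.0498
[318.28801314 214.54577332] [0.49913526 0.12204998 0.20191409]
```

View pics/c8.png

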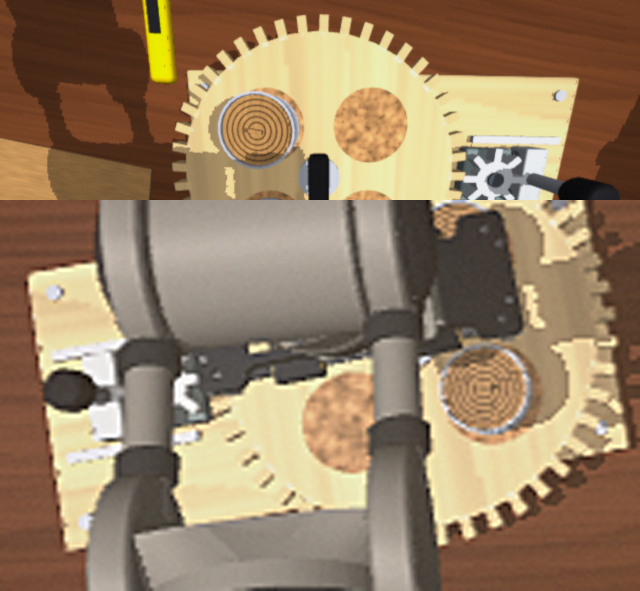

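The handle is at column 318, centred between the jaws, and the pinion sits against a rim tooth. I grip the handle.

```bash
python3 -m creep '[[50,0,0,40,0],[50,0,0,70,0],[50,0,0,79,0],[50,0,0,79,0],[5,0,0,79,0],[5,0,0,79,0],[5,0,0,79,0],[5,0,0,79,0],[5,0,0,79,0],[5,0,0,79,0],[5,0,0,79,0]]';python3 -m creep '[[5,0,0,0,1],[5,0,0,0,2],[5,0,0,0,3],[5,0,0,0,4],[5,0,0,0,4],[5,0,0,0,4]]';python3 - <<'E'
from h import *
s=manip.sense();print(s['torque'],s['tool_rot'][:,1])
E
```

```text
time: 21.9
tool_pos: [0.4992, 0.1216, 0.1229]
tool_rot: [[-0.985, -0.173, 0.0], [-0.173, 0.985, -0.0], [-0.0, -0.0, -1.0]]
force: [0.5, 0.2, 1.2]
gripper_width: 0.0052
time: 22.65
tool_pos: [0.4992, 0.1216, 0.1229]
tool_rot: [[-0.995, -0.104, 0.0], [-0.104, 0.995, -0.0], [-0.0, -0.0, -1.0]]
force: [-0.0, -0.7, 3.1]
gripper_width: 0.0051
[ 0.08507025 -0.16095948 -0.01395902] [-1.03957820e-01  9.94581703e-01 -9.14247992e-05]
```

The jaws closed to 5 mm, so they are not holding the 18 mm bar. I look again.

Run:
```python
from h import *
d=grab('wrist','pics/w9.png')
t=grab('scene','pics/s9.png');a=cv2.resize(t['pixels'][150:260,290:490],(640,352),interpolation=2)
cv2.imwrite('pics/c9.png',np.vstack([d['pixels'][60:300],a])[:,:,::-1]);print(manip.sense()['gripper_width'])
```

```text
0.0047977381455431905
```

View pics/c9.png

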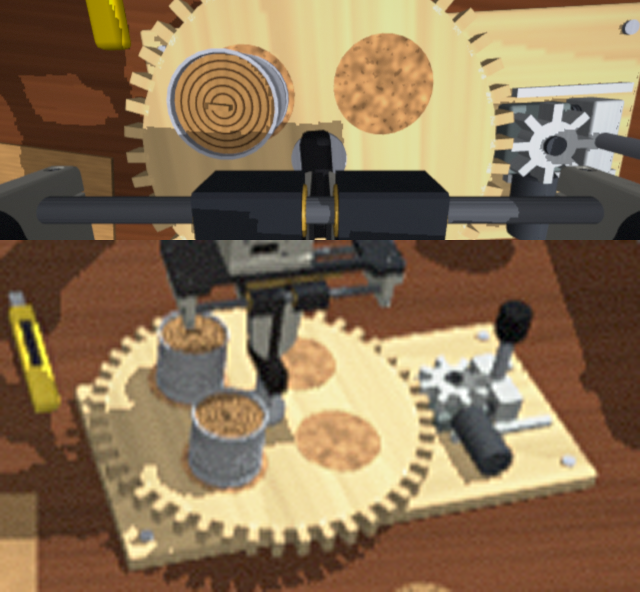

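Run:
```python
from h import *
t=load('pics/top0.npz');s=load('pics/scene0.npz');w=load('pics/w6.npz')
def blob(d,c,r,thr=60):
    m=(d['pixels'].max(2)<thr).astype(np.uint8);k=np.zeros_like(m);cv2.circle(k,c,r,1,-1);m*=k
    c=max(cv2.findContours(m,0,2)[0],key=cv2.contourArea);R=cv2.minAreaRect(c);print(R);return R[0]
a=blob(t,(253,196),22);b=blob(s,(374,191),18);c=blob(w,(317,121),45)
print(two(t,a,s,b),two(t,a,w,c),two(s,b,w,c))
d=load('pics/s9.npz');st=manip.sense();tp=np.array(st['tool_pos']);R=np.array(st['tool_rot'])
for q in([0,0,.022],[0,0,-.02]):
    p=proj(d,tp+R@q);print('tool pt in c9',(p-[290,150])*3.2+[0,240])
w9=load('pics/w9.npz')
for x in(.032,-.032):
  for z in(.103,.129):
    P=np.array([.4985,.1212,z])+x*np.array([np.cos(.17),np.sin(.17),0]);print(x,z,'scene c9',(proj(d,P)-[290,150])*3.2+[0,240],'wrist c9',proj(w9,P)-[0,60])
print(st['tool_pos'])
```

```text
((257.0, 207.0), (2.0, 0.0), -90.0)
((373.0000305175781, 188.0), (19.677398681640625, 7.155416965484619), 63.43495178222656)
((316.63079833984375, 121.3538589477539), (68.10755920410156, 17.568378448486328), 46.218875885009766)
(array([0.47545491, 0.11856869, 0.09371217]), np.float64(0.015374279213335375)) (array([ 0.48952164,  0.12591286, -0.05980122]), np.float64(0.01002427485826762)) (array([0.49722138, 0.12098307, 0.1135968 ]), np.float64(0.00023970963487767472))
tool pt in c9 [265.4593459  373.73858912]
tool pt in c9 [269.99303052 337.907275  ]
0.032 0.103 scene c9 [277.28298179 395.64472739] wrist c9 [321.69118944 219.6427544 ]
0.032 0.129 scene c9 [280.30775745 373.56141594] wrist c9 [321.95249063 240.65746231]
-0.032 0.103 scene c9 [253.38473423 348.21914838] wrist c9 [315.23518138 128.91549355]
-0.032 0.129 scene c9 [255.92742211 326.27246675] wrist c9 [314.52206937 137.92225856]
[0.49915268 0.12161588 0.12284886]
```

Run:
```python
from h import *
def pad(f,pred):
    d=load(f);u,v=proj(d,pred).astype(int);im=d['pixels'].astype(np.int32)
    m=((im[:,:,0]-im[:,:,2]>70)&(im[:,:,2]<140)&(im[:,:,0]>150)).astype(np.uint8);k=np.zeros_like(m);cv2.circle(k,(u,v),70,1,-1);m*=k
    m=cv2.morphologyEx(m,cv2.MORPH_CLOSE,np.ones((7,7)));m=cv2.morphologyEx(m,cv2.MORPH_OPEN,np.ones((7,7)))
    c=max(cv2.findContours(m,0,2)[0],key=cv2.contourArea);e=cv2.fitEllipse(cv2.convexHull(c));p=onz(d,*e[0],.058)
    print(f,e,p.round(4),'angle',np.degrees(np.arctan2(p[1]-.1212,p[0]-.4985)),np.hypot(p[1]-.1212,p[0]-.4985))
P=[.438,.163,.058]
for f in('w5','w6','w8','w9'):pad(f'pics/{f}.npz',P)
w=load('pics/w9.npz')['pixels'];cv2.imwrite('pics/c10.png',cv2.resize(w[150:330,220:420],(800,600),interpolation=2)[:,:,::-1][:600])
s=load('pics/s9.npz')['pixels']
```

```text
pics/w5.npz ((320.8320617675781, 41.45253372192383), (76.66600036621094, 88.84537506103516), 1.8455861806869507) [0.4349 0.1652 0.058 ] angle 145.34877218365753 0.07732347852735309
pics/w6.npz ((316.9778747558594, 50.39388656616211), (69.43498992919922, 76.7874984741211), 179.98214721679688) [0.4355 0.1647 0.058 ] angle 145.37679061053572 0.07656273191274625
pics/w8.npz ((370.1654968261719, 144.3577117919922), (72.91081237792969, 76.53992462158203), 35.71781539916992) [0.4355 0.1639 0.058 ] angle 145.86718561142212 0.07611856222105991
pics/w9.npz ((382.7955322265625, 143.49627685546875), (97.74974060058594, 108.18104553222656), 41.24663162231445) [0.4353 0.1638 0.058 ] angle 146.03003417288087 0.07624002228125254
```

View pics/c10.png

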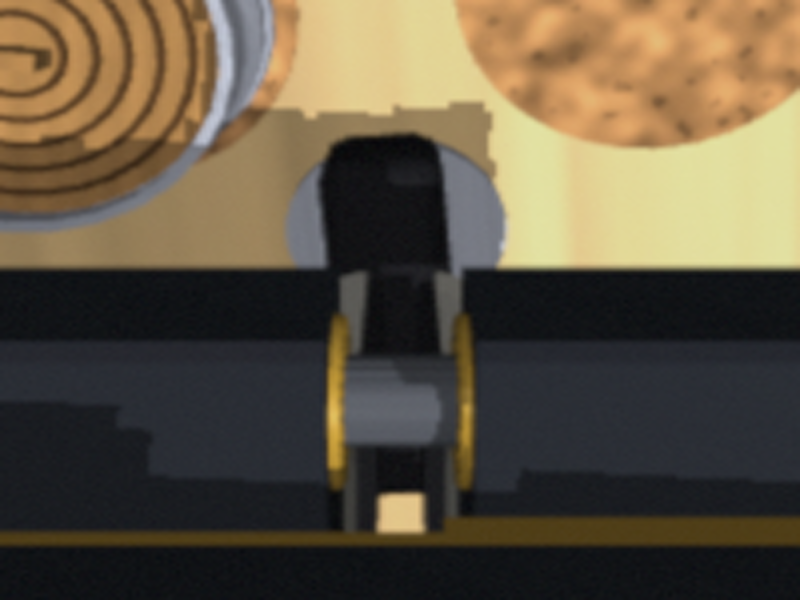

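The turntable did not turn: the free pad is still at about 146 degrees. The jaws appear to have closed above the bar rather than on it. I open, undo the turn, go 13 mm lower and close again.

```bash
python3 -m creep '[[50,0,0,0,0],[50,0,0,0,0],[50,0,0,0,-4],[50,0,0,0,-4],[50,0,0,6,-4],[50,0,0,13,-4],[50,0,0,13,-4]]'; python3 -m creep '[[40,0,0,0,0],[30,0,0,0,0],[25,0,0,0,0],[20,0,0,0,0],[15,0,0,0,0],[10,0,0,0,0],[10,0,0,0,0],[10,0,0,0,0]]'
```

```text
time: 23.62
tool_pos: [0.4985, 0.1215, 0.1089]
tool_rot: [[-0.985, -0.173, -0.002], [-0.173, 0.985, -0.0], [0.002, 0.0, -1.0]]
force: [-0.5, -0.7, -0.1]
gripper_width: 0.0502
time: 24.62
tool_pos: [0.4993, 0.1208, 0.1099]
tool_rot: [[-0.985, -0.173, 0.0], [-0.173, 0.985, -0.001], [0.0, -0.001, -1.0]]
force: [1.0, -5.4, -0.0]
gripper_width: 0.0179
```

This time the grip is real, at 17.9 mm. I turn half a pitch.

```bash
python3 -m creep '[[10,0,0,0,0.7],[10,0,0,0,1.4],[10,0,0,0,2.1],[10,0,0,0,2.8],[10,0,0,0,3.4],[10,0,0,0,4],[10,0,0,0,4],[10,0,0,0,4]]';python3 - <<'E'
from h import *
s=manip.sense();print(s['torque'],np.degrees(np.arctan2(s['tool_rot'][1,1],s['tool_rot'][0,1])))
d=grab('wrist','pics/w11.png')
for f in('w8','w11'):
    d=load(f'pics/{f}.npz');u,v=proj(d,[.4985-.175*np.sin(.17),.1212+.175*np.cos(.17),.055]).astype(int);print(u,v)
    c=cv2.resize(d['pixels'][v-40:v+60,max(0,u-80):u+80],(640,400) ,interpolation=2)
    locals().setdefault('o',[]) ;o.append(c)
cv2.imwrite('pics/c11.png',cv2.resize(np.hstack(o),(800,300))[:,:,::-1] if 0 else np.vstack([cv2.resize(x,(470,294)) for x in o])[:,:,::-1])
E
```

```text
time: 25.62
tool_pos: [0.4993, 0.1208, 0.1099]
tool_rot: [[-0.995, -0.104, 0.0], [-0.104, 0.995, -0.001], [-0.0, -0.002, -1.0]]
force: [0.2, -5.3, 0.6]
gripper_width: 0.018
[-0.74517902 -0.19336883  0.30309737] 95.99634531454075
480 196
546 206
```

View pics/c11.png

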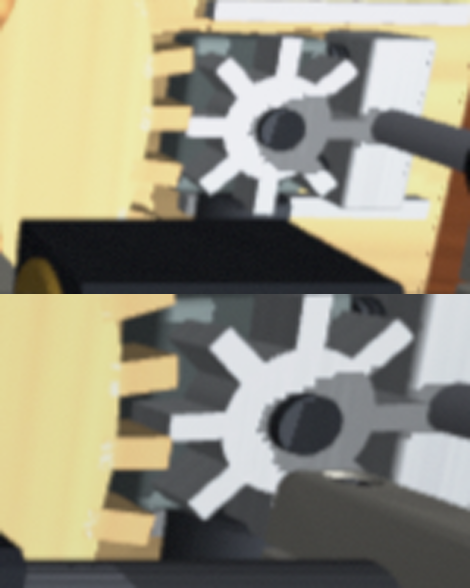

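The turntable turned with the handle. In the lower crop the pinion tooth is at row 428 and the gap centre at about 408, so roughly 1.8° more is needed in the same direction.

```bash
python3 -m creep '[[10,0,0,0,0.5],[10,0,0,0,1],[10,0,0,0,1.5],[10,0,0,0,1.8],[10,0,0,0,1.8],[10,0,0,0,1.8]]';python3 - <<'E'
from h import *
s=manip.sense();print(s['torque'])
d=grab('wrist','pics/w12.png')
u,v=proj(d,[.4985-.175*np.sin(.17),.1212+.175*np.cos(.17),.055]).astype(int);print(u,v)
cv2.imwrite('pics/c12.png',cv2.resize(d['pixels'][v-50:v+50,u-80:u+80],(480,300),interpolation=2)[:,:,::-1])
E
```

```text
time: 26.42
tool_pos: [0.4992, 0.1209, 0.1099]
tool_rot: [[-0.997, -0.073, 0.0], [-0.073, 0.997, -0.001], [-0.0, -0.001, -1.0]]
force: [0.6, -5.6, 0.3]
gripper_width: 0.0177
[-0.79189916 -0.26723491  0.03748505]
547 199
```

View pics/c12.png

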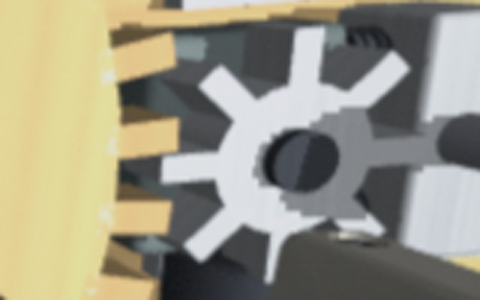

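The pinion tip, at column 160, is now past the rim-tooth tips at column 178, so it has dropped into the gap. It is off-centre by about 0.1 pitch. I back off 0.5°, release and return to the knob.

```bash
python3 -m creep '[[10,0,0,0,-0.5],[10,0,0,0,-0.5],[10,0,0,0,-0.5],[50,0,0,0,-0.5],[50,0,0,0,-0.5],[50,0,0,0,-0.5],[50,0,0,0,-0.5],[50,0,0,-50,-0.5],[50,0,0,-100,-0.5],[50,0,0,-110,-0.5],[50,0,0,-110,-0.5]]';python3 - <<'E'
from h import *
print(shift([.4578,.3512,.22],100))
t=grab('top','pics/top3.png')
E
```

```text
time: 27.85
tool_pos: [0.4991, 0.1217, 0.2198]
tool_rot: [[-0.997, -0.081, 0.001], [-0.081, 0.997, 0.0], [-0.001, -0.0, -1.0]]
force: [1.1, -0.4, -0.3]
gripper_width: 0.0498
(array([ 2.250e+01,  2.321e+02, -2.000e-01]), np.float64(-5.332294791918116))
```

```bash
python3 -m creep '[[60,5,50,0,-5.3],[60,10,100,0,-5.3],[60,15,150,0,-5.3],[60,20,200,0,-5.3],[60,22.5,232,0,-5.3],[60,22.5,232,0,-5.3],[60,22.5,232,50,-5.3],[60,22.5,232,98,-5.3],[60,22.5,232,98,-5.3],[60,22.5,232,98,-5.3]]'; python3 -m creep '[[20,0,0,0,0],[20,0,0,0,0],[20,0,0,0,0],[20,0,0,0,0],[20,0,0,0,0],[20,0,0,0,0],[20,0,0,0,0]]'
```

```text
time: 29.15
tool_pos: [0.4587, 0.3508, 0.1229]
tool_rot: [[-0.985, -0.172, 0.001], [-0.172, 0.985, 0.0], [-0.001, 0.0, -1.0]]
force: [-0.4, 0.4, 0.4]
gripper_width: 0.0601
time: 30.02
tool_pos: [0.458, 0.3513, 0.1223]
tool_rot: [[-0.985, -0.173, 0.001], [-0.173, 0.985, 0.0], [-0.001, 0.0, -1.0]]
force: [-1.9, -0.2, 6.1]
gripper_width: 0.0288
```

```bash
python3 -m creep '[[20,0,-1,0,0],[20,0,-2,0,0],[20,0,-3,0,0],[20,0,-4,0,0],[20,0,-5,0,0],[20,0,-5,0,0]]'; python3 -m creep '[[20,0,-1,0,0],[20,0,-2,0,0],[20,0,-3,0,0],[20,0,-3,0,0],[20,0,-3,0,0]]'
```

```text
time: 30.78
tool_pos: [0.4586, 0.3474, 0.1222]
tool_rot: [[-0.985, -0.173, 0.001], [-0.173, 0.985, 0.002], [-0.001, 0.002, -1.0]]
force: [-2.3, 5.4, 5.4]
gripper_width: 0.0285
time: 31.4
tool_pos: [0.459, 0.3444, 0.1222]
tool_rot: [[-0.985, -0.173, 0.0], [-0.173, 0.985, 0.002], [-0.001, 0.002, -1.0]]
force: [-2.9, 4.1, 5.0]
gripper_width: 0.0287
```

The knob is past 16 mm with only friction force, so the teeth are meshed. I continue to the stop.

```bash
python3 -m creep '[[20,0,-1,0,0],[20,0,-2,0,0],[20,0,-3,0,0],[20,0,-3,0,0],[20,0,-3,0,0]]';  python3 -m creep '[[20,0,-1,0,0],[20,0,-2,0,0],[20,0,-2,0,0],[20,0,-2,0,0]]'
```

```text
time: 32.02
tool_pos: [0.4594, 0.342, 0.1222]
tool_rot: [[-0.985, -0.173, 0.0], [-0.173, 0.985, 0.003], [-0.001, 0.003, -1.0]]
force: [-2.6, 7.0, 6.0]
gripper_width: 0.0285
time: 32.52
tool_pos: [0.4595, 0.3419, 0.1223]
tool_rot: [[-0.985, -0.173, 0.0], [-0.173, 0.985, 0.006], [-0.002, 0.006, -1.0]]
force: [-3.7, 14.4, 3.0]
gripper_width: 0.0287
```

The stop is reached: travel is about 22 mm and the force rose only to 14 N, so the knob is home. I relax, release, rise and move over the pot with the jaws along x.

```bash
python3 -m creep '[[20,0,2.5,0,0],[20,0,2.5,0,0],[60,0,2.5,0,0],[60,0,2.5,0,0],[60,0,2.5,0,0],[60,0,2.5,0,0],[60,0,2.5,-50,0],[60,0,2.5,-100,0],[60,0,2.5,-160,0],[60,0,2.5,-160,0]]'
python3 - <<'E'
from h import *
t=grab('top','pics/top4.png')
print(shift([.53,-.33,.285],10),manip.sense()['q'],onz(t,154,214,.136))
E
```

```text
time: 33.78
tool_pos: [0.4615, 0.3416, 0.2872]
tool_rot: [[-0.985, -0.173, 0.009], [-0.173, 0.985, 0.005], [-0.01, 0.003, -1.0]]
force: [-0.1, -0.2, -1.1]
gripper_width: 0.0598
(array([  47.5, -673. ,   -2.2]), np.float64(89.95824580371261)) [ 5.03920851e-01  3.90814163e-01  1.27555394e+00 -1.73660633e-04
  1.47040683e+00 -1.24065944e+00] [0.46015248 0.35932148 0.136     ]
```

```bash
python3 -m creep '[[60,4,-60,0,10],[60,8,-120,0,20],[60,12,-180,0,30],[60,16,-240,0,40],[60,20,-300,0,50],[60,24,-360,0,60],[60,28,-420,0,70],[60,32,-480,0,80],[60,36,-540,0,90],[60,40,-600,0,90],[60,48,-660,0,90],[60,48,-673,0,90]]'; python3 -m creep '[[60,0,0,0,0],[60,0,0,0,0],[60,0,0,0,0]]'
python3 - <<'E'
from h import *
d=grab('wrist','pics/w13.png');t=grab('top','pics/top5.png');s=grab('scene','pics/s13.png')
for P in([.571,-.4,.176],[.571,-.4,.15]):print(proj(d,P))
def blob(d,P,r,thr=70):
    u,v=proj(d,P).astype(int);m=(d['pixels'].max(2)<thr).astype(np.uint8);k=np.zeros_like(m);cv2.circle(k,(int(u),int(v)),r,1,-1);m*=k
    c=max(cv2.findContours(m,0,2)[0],key=cv2.contourArea);R=cv2.boundingRect(c);print(R);return (R[0]+R[2]/2-.5,R[1]+R[3]/2-.5)
a=blob(d,[.571,-.4,.163],40);b=blob(s,[.571,-.4,.163],14)
print(a,b,onz(d,*a,.163),two(d,a,s,b))
tp=np.vstack([d['pixels'][:300],cv2.resize(t['pixels'][100:300,140:460],(640,400),interpolation=2)[:300]]);cv2.imwrite('pics/c13.png',tp[:,:,::-1])
E
```

```text
time: 35.33
tool_pos: [0.5274, -0.3338, 0.2788]
tool_rot: [[-0.169, 0.986, -0.004], [0.986, 0.169, 0.002], [0.003, -0.003, -1.0]]
force: [-0.5, 0.2, -1.1]
gripper_width: 0.06
time: 35.7
tool_pos: [0.5291, -0.3289, 0.2822]
tool_rot: [[-0.175, 0.985, 0.0], [0.985, 0.175, -0.0], [-0.0, 0.0, -1.0]]
force: [0.0, -0.3, -0.3]
gripper_width: 0.0603
[350.54929414 277.51568878]
[348.14277907 266.08764131]
(373, 240, 14, 17)
(168, 196, 13, 13)
(379.5, 248.0) (174.0, 202.0) [ 0.59644015 -0.36839815  0.163     ] (array([ 0.59388656, -0.37881848,  0.17982038]), np.float64(0.03123143178906431))
```

View pics/c13.png

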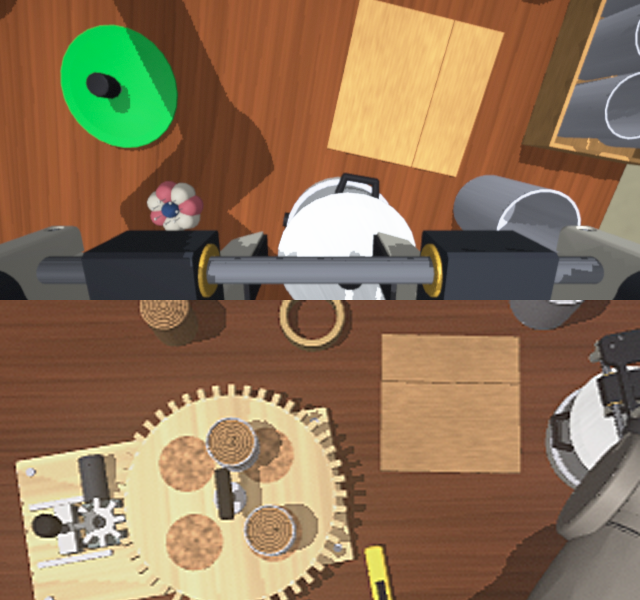

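The pot is below the gripper, with its lid knob hidden behind the gripper bar near (350,280). In the top view one tin has been knocked off its pad: it is at crop (232,443), while its pad is at about (272,455). I find out when, using the stored pictures.

```bash
python3 - <<'E'
from h import *
T=load('pics/top5.npz')['pixels'];tm=T[171-14:171+15,256-14:256+15]
for f in('top3','top4','top5'):
    d=load(f'pics/{f}.npz')['pixels'];r=cv2.matchTemplate(d[140:260,190:330],tm,cv2.TM_CCOEFF_NORMED)
    for k in range(2):
        _,v,_,l=cv2.minMaxLoc(r);u=(l[0]+190+14,l[1]+140+14);print(f,round(v,2),u,onz(load(f'pics/{f}.npz'),*u,.118).round(3));cv2.circle(r,l,12,-1,-1)
# wrist pictures during the work: look for tins by rim circle at the expected place (rotating frame)
for f,a in(('w11',-4),('w12',-5.8)):
    d=load(f'pics/{f}.npz');c,s=np.cos(np.radians(a)),np.sin(np.radians(a))
    for P in([.561,.080],[.459,.060]):
        v=np.array(P)-[.4985,.1212];q=[.4985+c*v[0]-s*v[1],.1212+s*v[0]+c*v[1],.118];print(f,P,proj(d,q).round(0))
d=load('pics/w12.npz')['pixels']
E
python3 - <<'E'
from h import *
# scene view s13 vs s9 : template of each tin rim
a=load('pics/s13.npz');
for P in([.561,.08,.118],[.459,.06,.118]):print(proj(a,P))
E
```

```text
top3 0.45 (258, 173) [0.56  0.105 0.118]
top3 0.45 (302, 241) [ 0.384 -0.004  0.118]
top4 0.87 (256, 171) [0.565 0.11  0.118]
top4 0.5 (229, 178) [0.548 0.178 0.118]
top5 1.0 (256, 171) [0.565 0.11  0.118]
top5 0.45 (275, 215) [0.451 0.063 0.118]
w11 [0.561, 0.08] [237. 335.]
w11 [0.459, 0.06] [219. 166.]
w12 [0.561, 0.08] [237. 335.]
w12 [0.459, 0.06] [219. 167.]
[362.06236752 203.28357259]
[349.95265553 178.90208268]
```

Run:
```python
from h import *
for f in('top2','top3','top4','top5'):
    d=load(f'pics/{f}.npz');print(f)
    for n,P in(('knocked tin',[.565,.110,.118]),('on pad',[.557,.0744,.118]),('pad bare E',[.57,.062,.058])):
        u,v=proj(d,P).astype(int);p=d['pixels'][v-4:v+5,u-4:u+5].reshape(-1,3);print(' ',n,(u,v),p.mean(0).round(0),p.std(0).round(0))
d=load('pics/top3.npz')['pixels'][150:200:4,235:300:5]
for r in d:print(' '.join('%3d/%3d/%3d'%tuple(x) for x in r))
```

```text
top2
  knocked tin (np.int64(255), np.int64(170)) [67. 60. 54.] [12. 12. 11.]
  on pad (np.int64(269), np.int64(173)) [71. 62. 56.] [25. 18. 11.]
  pad bare E (np.int64(276), np.int64(172)) [67. 60. 55.] [ 8.  9. 10.]
top3
  knocked tin (np.int64(255), np.int64(170)) [63. 55. 49.] [4. 4. 5.]
  on pad (np.int64(269), np.int64(173)) [77. 66. 57.] [38. 27. 16.]
  pad bare E (np.int64(276), np.int64(172)) [66. 58. 53.] [7. 8. 9.]
top4
  knocked tin (np.int64(255), np.int64(170)) [171. 132.  94.] [30. 23. 16.]
  on pad (np.int64(269), np.int64(173)) [131. 109.  89.] [19. 13. 18.]
  pad bare E (np.int64(276), np.int64(172)) [138. 106.  77.] [15. 12.  8.]
top5
  knocked tin (np.int64(255), np.int64(170)) [167. 130.  93.] [26. 20. 14.]
  on pad (np.int64(269), np.int64(173)) [144. 120.  99.] [30. 28. 33.]
  pad bare E (np.int64(276), np.int64(172)) [140. 107.  78.] [25. 18. 13.]
 84/ 76/ 71 157/146/138 156/147/136  54/ 46/ 42  50/ 42/ 37 234/207/158 237/213/161 238/235/221  95/ 63/ 47  88/ 67/ 51 178/143/107  84/ 58/ 42 128/ 83/ 58
 89/ 83/ 75 166/157/146 162/152/142  64/ 56/ 53  56/ 49/ 45 
[... 1111 characters left out ...]
/ 50  66/ 55/ 50  65/ 58/ 53  65/ 58/ 49 143/106/ 76 166/140/107 163/139/106
147/138/127  79/ 71/ 65 147/138/128 149/139/130  61/ 54/ 46 100/ 94/ 86  64/ 57/ 52  62/ 58/ 51  69/ 61/ 54  64/ 55/ 49 165/141/108 153/129/ 98 159/133/102
132/122/115 103/ 98/ 88 145/139/126  91/ 86/ 77  88/ 81/ 72 108/102/ 92  65/ 57/ 52  68/ 60/ 56  65/ 55/ 52  68/ 60/ 54  88/ 76/ 61 158/135/104 161/136/105
109/102/ 92  99/ 91/ 85  82/ 75/ 71  78/ 71/ 67  67/ 58/ 52 118/113/102  67/ 57/ 53  67/ 58/ 54  66/ 60/ 53  62/ 52/ 45  64/ 56/ 49 160/137/104 162/135/102
 82/ 76/ 66  88/ 81/ 72  64/ 58/ 54 101/ 94/ 88  66/ 57/ 51 177/171/158  63/ 57/ 52  98/ 93/ 92  66/ 60/ 53  81/ 77/ 73  57/ 53/ 51 163/140/105 165/140/107
```

At 27.85 s the rim pixels show the tin still on its pad; by 33.8 s it was displaced. The knock may therefore have come before the knob was home. To keep the asked order I take the drive out of gear again, re-seat the tin, re-engage, and only then do the lid.

```bash
python3 -m creep '[[60,60,4,0,-10],[60,120,8,0,-20],[60,180,12,0,-30],[60,240,16,0,-40],[60,300,20,0,-50],[60,360,24,0,-60],[60,420,28,0,-70],[60,480,32,0,-80],[60,540,36,0,-90],[60,600,40,0,-90],[60,660,47,0,-90],[60,672,48.5,0,-90]]'; python3 -m creep '[[60,0,0,0,0],[60,0,0,0,0],[60,0,0,0,0]]'
python3 - <<'E'
from h import *
print(shift([.4595,.342,.122],100))
E
```

```text
time: 37.35
tool_pos: [0.4589, 0.3432, 0.2815]
tool_rot: [[-0.984, -0.178, -0.0], [-0.178, 0.984, 0.001], [0.0, 0.001, -1.0]]
force: [1.0, -1.1, 0.7]
gripper_width: 0.0598
time: 37.72
tool_pos: [0.4607, 0.3384, 0.2821]
tool_rot: [[-0.985, -0.171, 0.0], [-0.171, 0.985, -0.0], [-0.0, -0.0, -1.0]]
force: [-0.4, -0.3, 0.0]
gripper_width: 0.0602
(array([  0.7,   3.8, 160.1]), np.float64(-0.14961010475251157))
```

```bash
python3 -m creep '[[60,0.5,3.8,50,0],[60,0.5,3.8,100,0],[60,0.5,3.8,150,0],[60,0.5,3.8,160,0],[60,0.5,3.8,160,0],[20,0.5,3.8,160,0],[20,0.5,3.8,160,0],[20,0.5,3.8,160,0],[20,0.5,3.8,160,0],[20,0.5,3.8,160,0],[20,0.5,3.8,160,0]]'; python3 -m creep '[[20,0,2,0,0],[20,0,4,0,0],[20,0,6,0,0],[20,0,8,0,0],[20,0,10,0,0],[20,0,12,0,0],[20,0,14,0,0],[20,0,16,0,0],[20,0,18,0,0],[20,0,20,0,0],[20,0,20,0,0]]';python3 -m creep '[[20,0,1,0,0],[20,0,2,0,0],[20,0,3,0,0],[20,0,3,0,0],[20,0,3,0,0]]'
```

```text
time: 39.1
tool_pos: [0.4595, 0.3431, 0.1225]
tool_rot: [[-0.985, -0.173, 0.001], [-0.173, 0.985, -0.001], [-0.001, -0.001, -1.0]]
force: [-0.1, -4.4, 5.2]
gripper_width: 0.0286
time: 40.48
tool_pos: [0.4565, 0.3625, 0.1225]
tool_rot: [[-0.985, -0.173, 0.002], [-0.173, 0.985, -0.001], [-0.002, -0.001, -1.0]]
force: [1.5, -4.9, 5.6]
gripper_width: 0.0284
time: 41.1
tool_pos: [0.4562, 0.3641, 0.1225]
tool_rot: [[-0.985, -0.173, 0.002], [-0.173, 0.985, -0.003], [-0.001, -0.004, -1.0]]
force: [2.3, -9.6, 6.9]
gripper_width: 0.0286
```

```bash
python3 -m creep '[[20,0,-1.5,0,0],[60,0,-1.5,0,0],[60,0,-1.5,0,0],[60,0,-1.5,0,0],[60,0,-1.5,0,0],[60,0,-1.5,-50,0],[60,0,-1.5,-100,0],[85,0,-1.5,-120,0],[85,0,-1.5,-120,0],[85,0,-1.5,-120,0]]'
python3 - <<'E'
from h import *
t=grab('top','pics/top6.png');im=t['pixels'].astype(int);g=cv2.cvtColor(t['pixels'],cv2.COLOR_RGB2GRAY)
A=np.array([.4985,.1212])
T=load('pics/top5.npz')['pixels']
for c in((256,171),(275,213)):
    tm=T[c[1]-14:c[1]+15,c[0]-14:c[0]+15];r=cv2.matchTemplate(t['pixels'][140:260,190:330],tm,3 if 0 else cv2.TM_CCOEFF_NORMED);_,v,_,l=cv2.minMaxLoc(r);u=(l[0]+204,l[1]+154);print('tin',round(v,2),u,onz(t,*u,.118).round(3))
m=((im[:,:,0]-im[:,:,2]>50)&(im[:,:,2]<128)).astype(np.uint8)
for P in((233,181),(237,220)):
    k=np.zeros_like(m);cv2.circle(k,P,19,1,-1);mm=cv2.morphologyEx(m*k,cv2.MORPH_CLOSE,np.ones((5,5)));mm=cv2.morphologyEx(mm,cv2.MORPH_OPEN,np.ones((5,5)))
    c=max(cv2.findContours(mm,0,2)[0],key=cv2.contourArea);e=cv2.fitEllipse(cv2.convexHull(c));p=onz(t,*e[0],.058)[:2];v=p-A
    print('pad',np.round(e[0],1),np.round(e[1],0),p.round(4),np.degrees(np.arctan2(v[1],v[0])).round(1),np.hypot(*v).round(4))
print(shift([.565,.110,.22],80),manip.sense()['tool_pos'])
E
```

```text
time: 42.35
tool_pos: [0.4548, 0.3644, 0.2403]
tool_rot: [[-0.985, -0.173, -0.002], [-0.173, 0.985, -0.001], [0.002, -0.001, -1.0]]
force: [0.3, -0.1, -0.3]
gripper_width: 0.0833
tin 0.85 (256, 171) [0.565 0.11  0.118]
tin 0.74 (275, 213) [0.456 0.063 0.118]
pad [235.  183.3] [31. 36.] [0.5425 0.1736] 50.0 0.0684
pad [238.1 217.9] [33. 36.] [0.449  0.1658] 138.0 0.0666
(array([ -64.6, -269.5,   20.1]), np.float64(19.96354984884276)) [0.45477708 0.36428063 0.24001773]
```

```bash
python3 -m creep '[[91.8,-13,-54,4,10],[91.8,-26,-108,8,20],[91.8,-39,-162,12,20],[91.8,-52,-216,16,20],[91.8,-64.5,-269.5,20,20],[91.8,-64.5,-269.5,20,20],[91.8,-64.5,-269.5,20,20],[91.8,-64.5,-269.5,20,20]]'
python3 - <<'E'
from h import *
d=grab('wrist','pics/w14.png');g=cv2.cvtColor(d['pixels'],cv2.COLOR_RGB2GRAY)
p=proj(d,[.565,.110,.118]);u,v=p.astype(int);c=g[v-60:v+60,u-60:u+60]
r=cv2.HoughCircles(c,cv2.HOUGH_GRADIENT,1,60,param1=120,param2=15,minRadius=28,maxRadius=50)
q=r[0,0,:2]+[u-60,v-60];print(p,q,r[0,0,2],onz(d,*q,.118))
print('pad N1',proj(d,[.4985+.075*np.cos(np.radians(-40)),.1212+.075*np.sin(np.radians(-40)),.058]))
cv2.imwrite('pics/c14.png',d['pixels'][:,:,::-1]);print(shift(np.r_[onz(d,*q,.118)[:2],.1015],80))
E
```

```text
time: 43.4
tool_pos: [0.565, 0.1117, 0.2215]
tool_rot: [[-0.985, 0.173, -0.001], [0.173, 0.985, 0.0], [0.001, 0.0, -1.0]]
force: [0.5, 0.8, 0.9]
gripper_width: 0.0918
[318.30953777 206.43396894] [320.5 205.5] 31.6 [0.56446285 0.11218748 0.118     ]
pad N1 [285.12839728 191.187156  ]
(array([  0.6,   0.3, 120.2]), np.float64(0.07634650017341471))
```

View pics/c14.png

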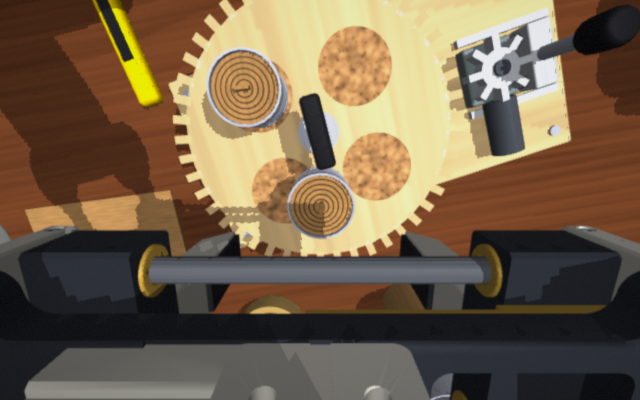

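The knocked tin stands upright at (321,205), clear of the handle end at (327,165). Its pad centre is at about (282,190), as predicted. I grip it and shift it onto the pad.

```bash
python3 -m creep '[[91.8,0,0,50,0],[91.8,0,0,90,0],[91.8,0.5,0,112,0],[91.8,0.5,0,119,0],[91.8,0.5,0,119,0],[91.8,0.5,0,119,0],[50,0.5,0,119,0],[50,0.5,0,119,0],[50,0.5,0,119,0],[50,0.5,0,119,0],[50,0.5,0,119,0],[50,0.5,0,119,0]]'; python3 -m creep '[[50,0,0,0,0],[50,0,0,-15,0],[50,0,0,-35,0],[50,0,0,-40,0],[50,0,0,-40,0]]'
python3 - <<'E'
from h import *
s=manip.sense();print(s['tool_pos'],s['gripper_width']);print(shift([.4985+.075*np.cos(np.radians(-40)),.1212+.075*np.sin(np.radians(-40)),.103],50))
E
```

```text
time: 44.95
tool_pos: [0.5653, 0.1106, 0.1031]
tool_rot: [[-0.985, 0.174, 0.001], [0.174, 0.985, 0.0], [-0.001, 0.0, -1.0]]
force: [-0.1, 1.0, 3.8]
gripper_width: 0.0629
time: 45.58
tool_pos: [0.565, 0.1103, 0.1429]
tool_rot: [[-0.985, 0.174, 0.0], [0.174, 0.985, -0.0], [-0.0, -0.0, -1.0]]
force: [0.3, 0.1, -1.5]
gripper_width: 0.0634
[0.56498783 0.11031441 0.1428892 ] 0.06342727610634585
(array([  2.4, -38.3,  39.9]), np.float64(29.959777151677528))
```

```bash
python3 -m creep '[[50,2,-14,0,10],[50,2.4,-28,0,20],[50,2.4,-38,0,30],[50,2.4,-38,0,30],[50,2.4,-38,20,30],[50,2.4,-38,33,30],[50,2.4,-38,38,30],[50,2.4,-38,39.5,30],[50,2.4,-38,39.5,30],[50,2.4,-38,39.5,30]]';python3 -m creep '[[85,0,0,0,0],[85,0,0,0,0],[85,0,0,0,0],[85,0,0,0,0],[85,0,0,-50,0],[85,0,0,-100,0],[85,0,0,-140,0],[85,0,0,-140,0],[85,0,0,-140,0]]'
python3 - <<'E'
from h import *
d=grab('wrist','pics/w15.png');g=cv2.cvtColor(d['pixels'],cv2.COLOR_RGB2GRAY)
for P in([.556,.073,.118],[.456,.063,.118]):
    p=proj(d,P);u,v=p.astype(int);c=g[v-50:v+50,u-50:u+50]
    r=cv2.HoughCircles(c,cv2.HOUGH_GRADIENT,1,60,param1=120,param2=15,minRadius=22,maxRadius=42)
    q=r[0,0,:2]+[u-50,v-50];print(p,q,r[0,0,2],onz(d,*q,.118))
im=d['pixels'].astype(np.int32);m=((im[:,:,0]-im[:,:,2]>70)&(im[:,:,2]<140)&(im[:,:,0]>150)).astype(np.uint8)
for a in(50,140):
    P=[.4985+.075*np.cos(np.radians(a)),.1212+.075*np.sin(np.radians(a)),.058];u,v=proj(d,P).astype(int)
    k=np.zeros_like(m);cv2.circle(k,(int(u),int(v)),55,1,-1);mm=cv2.morphologyEx(m*k,3,np.ones((7,7)));mm=cv2.morphologyEx(mm,2,np.ones((7,7)))
    c=max(cv2.findContours(mm,0,2)[0],key=cv2.contourArea);e=cv2.fitEllipse(cv2.convexHull(c));p=onz(d,*e[0],.058);w=p[:2]-[.4985,.1212]
    print('pad',(u,v),np.round(e[0],0),p.round(4),np.degrees(np.arctan2(w[1],w[0])).round(2),np.hypot(*w).round(4))
print(shift([.456,.3642,.23],100))
E
```

```text
time: 46.82
tool_pos: [0.5564, 0.0735, 0.1038]
tool_rot: [[-0.766, 0.643, 0.001], [0.643, 0.766, -0.0], [-0.001, 0.001, -1.0]]
force: [0.5, -0.2, -1.5]
gripper_width: 0.063
time: 47.95
tool_pos: [0.5556, 0.0734, 0.2424]
tool_rot: [[-0.766, 0.643, -0.001], [0.643, 0.766, -0.0], [0.001, -0.001, -1.0]]
force: [-0.7, -0.4, -1.3]
gripper_width: 0.0851
[321.26733214 201.18335774] [319.5 198.5] 31.5 [0.55272424 0.07342178 0.118     ]
[245.71373637 129.4789375 ] [243.5 120.5] 31.5 [0.44869553 0.06707215 0.118     ]
pad (np.int64(386), np.int64(125)) [386. 125.] [0.5461 0.179  0.058 ] 50.49 0.0749
pad (np.int64(321), np.int64(53)) [321.  52.] [0.4402 0.1704 0.058 ] 139.85 0.0763
(array([263.1, 158.7,  12.1]), np.float64(-50.0385884632081))
```

Both tins are on their pads, within 3–4 mm of centre, and the turntable has not moved. I re-engage the drive.

```bash
python3 -m creep '[[60,50,30,0,-10],[60,100,60,0,-20],[60,150,90,0,-30],[60,200,120,0,-40],[60,240,145,12,-50],[60,263,158.5,12,-50],[60,263,158.5,12,-50],[60,263,158.5,12,-50],[60,263,158.5,60,-50],[60,263,158.5,120,-50],[60,263,158.5,120,-50],[60,263,158.5,120,-50]]'; python3 -m creep '[[20,0,0,0,0],[20,0,0,0,0],[20,0,0,0,0],[20,0,0,0,0],[20,0,0,0,0],[20,0,0,0,0],[20,0,0,0,0]]';python3 -m creep '[[20,0,-2,0,0],[20,0,-4,0,0],[20,0,-6,0,0],[20,0,-8,0,0],[20,0,-10,0,0],[20,0,-11,0,0],[20,0,-12,0,0],[20,0,-12,0,0]]'
```

```text
time: 49.5
tool_pos: [0.4582, 0.3639, 0.1253]
tool_rot: [[-0.985, -0.172, 0.002], [-0.172, 0.985, 0.001], [-0.002, 0.001, -1.0]]
force: [0.3, -0.1, 0.4]
gripper_width: 0.0599
time: 50.38
tool_pos: [0.4569, 0.364, 0.1238]
tool_rot: [[-0.985, -0.173, 0.001], [-0.173, 0.985, 0.0], [-0.001, 0.0, -1.0]]
force: [-0.8, -0.5, 5.4]
gripper_width: 0.0287
time: 51.38
tool_pos: [0.4585, 0.3537, 0.1238]
tool_rot: [[-0.985, -0.173, 0.0], [-0.173, 0.985, 0.003], [-0.001, 0.003, -1.0]]
force: [-3.9, 4.6, 4.2]
gripper_width: 0.0277
```

```bash
python3 -m creep '[[20,0,-1,0,0],[20,0,-2,0,0],[20,0,-3,0,0],[20,0,-4,0,0],[20,0,-5,0,0],[20,0,-5,0,0]]';python3 -m creep '[[20,0,-1,0,0],[20,0,-2,0,0],[20,0,-3,0,0],[20,0,-4,0,0],[20,0,-4,0,0]]';python3 -m creep '[[20,0,-1,0,0],[20,0,-2,0,0],[20,0,-3,0,0],[20,0,-3.5,0,0],[20,0,-3.5,0,0]]'
```

```text
time: 52.12
tool_pos: [0.4593, 0.3487, 0.1238]
tool_rot: [[-0.985, -0.173, 0.0], [-0.173, 0.985, 0.003], [-0.001, 0.003, -1.0]]
force: [-3.5, 4.4, 4.7]
gripper_width: 0.0287
time: 52.75
tool_pos: [0.4599, 0.3448, 0.1238]
tool_rot: [[-0.985, -0.173, 0.0], [-0.173, 0.985, 0.003], [-0.001, 0.003, -1.0]]
force: [-3.1, 5.6, 5.8]
gripper_width: 0.0283
time: 53.38
tool_pos: [0.4603, 0.3422, 0.1238]
tool_rot: [[-0.985, -0.173, 0.0], [-0.173, 0.985, 0.004], [-0.001, 0.004, -1.0]]
force: [-3.8, 7.8, 3.9]
gripper_width: 0.0282
```

```bash
python3 -m creep '[[20,0,-1,0,0],[20,0,-2,0,0],[20,0,-2.5,0,0],[20,0,-2.5,0,0]]';python3 -m creep '[[20,0,3.5,0,0],[20,0,3.5,0,0],[60,0,3.5,0,0],[60,0,3.5,0,0],[60,0,3.5,0,0],[60,0,3.5,0,0],[60,0,3.5,-50,0],[60,0,3.5,-100,0],[60,0,3.5,-160,0],[60,0,3.5,-160,0]]'
python3 - <<'E'
from h import *
t=grab('top','pics/top7.png');o=load('pics/top4.npz');s=grab('scene','pics/s7.png');s0=load('pics/scene0.npz')
def kn(d,c,r):
    m=(d['pixels'].max(2)<60).astype(np.uint8);k=np.zeros_like(m);cv2.circle(k,c,r,1,-1);mm=cv2.moments(m*k,True);return mm['m10']/mm['m00'],mm['m01']/mm['m00']
for n,d in(('top0',load('pics/top0.npz')),('top4 home1',o),('top6 out',load('pics/top6.npz')),('now',t)):print(n,np.round(kn(d,(158,213),13),1))
T=load('pics/top0.npz')
for c,z in(((256,171),0),((275,213),0)):
    tm=load('pics/top5.npz')['pixels'][c[1]-14:c[1]+15,c[0]-14:c[0]+15];r=cv2.matchTemplate(t['pixels'][140:260,190:330],tm,cv2.TM_CCOEFF_NORMED);_,v,_,l=cv2.minMaxLoc(r);print('tin',round(v,2),onz(t,l[0]+204,l[1]+154,.118).round(3))
# lid knob in top0/scene0, and lid disc
def blob(d,c,r,thr=60):
    m=(d['pixels'].max(2)<thr).astype(np.uint8);k=np.zeros_like(m);cv2.circle(k,c,r,1,-1);R=cv2.boundingRect(m*k);return (R[0]+R[2]/2-.5,R[1]+R[3]/2-.5)
for a,b in((T,s0),(t,s)):
    p=blob(a,(460,161),12);q=blob(b,(176,202),12);print('lidknob',p,q,onz(a,*p,.169),two(a,p,b,q))
print(shift([.571,-.3,.285],10))
E
```

```text
time: 53.88
tool_pos: [0.4604, 0.342, 0.1238]
tool_rot: [[-0.985, -0.173, 0.0], [-0.173, 0.985, 0.008], [-0.001, 0.008, -1.0]]
force: [-5.2, 17.4, 2.1]
gripper_width: 0.0281
time: 55.12
tool_pos: [0.4626, 0.3418, 0.2887]
tool_rot: [[-0.985, -0.173, 0.009], [-0.173, 0.985, 0.005], [-0.01, 0.003, -1.0]]
force: [0.6, 0.0, -1.0]
gripper_width: 0.0599
top0 [156.4 213.8]
top4 home1 [157.  212.4]
top6 out [155.3 213.4]
now [158.7 212.8]
tin 0.64 [0.556 0.069 0.118]
tin 0.71 [0.456 0.063 0.118]
lidknob (460.0, 161.0) (174.5, 202.0) [ 0.57042385 -0.39946054  0.169     ] (array([ 0.57137729, -0.40154689,  0.16362598]), np.float64(1.611343528054271e-05))
lidknob (460.0, 161.0) (174.5, 202.0) [ 0.57042385 -0.39946054  0.169     ] (array([ 0.57137729, -0.40154689,  0.16362598]), np.float64(1.611343528054271e-05))
(array([   2.2, -650.1,   -1.7]), np.float64(89.958497886089))
```

The knob is home again, stopping dead at y = 0.342, and both tins are still on their pads. The lid knob triangulates to (0.571, −0.4015, 0.164). Now the lid.

```bash
python3 -m creep '[[60,2,-60,0,10],[60,4,-120,0,20],[60,6,-180,0,30],[60,8,-240,0,40],[60,9,-300,0,50],[60,10,-360,0,60],[60,11,-420,0,70],[60,12,-480,0,80],[60,14,-540,0,90],[60,16,-600,0,90],[60,18,-660,0,90],[60,19,-720,0,90]]'; python3 -m creep '[[60,0,0,0,0],[60,0,0,0,0],[60,0,0,0,0]]'
python3 - <<'E'
from h import *
print(shift([.571,-.4005,.166],10),manip.sense()['q'])
E
```

```text
time: 56.72
tool_pos: [0.5661, -0.3733, 0.2809]
tool_rot: [[-0.173, 0.985, -0.003], [0.985, 0.173, 0.002], [0.003, -0.002, -1.0]]
force: [1.0, -0.2, -0.3]
gripper_width: 0.0597
time: 57.1
tool_pos: [0.5667, -0.3701, 0.2832]
tool_rot: [[-0.174, 0.985, -0.0], [0.985, 0.174, 0.001], [0.001, -0.0, -1.0]]
force: [-0.7, -0.3, 0.7]
gripper_width: 0.0599
(array([-30.7,  -1.1, 117.2]), np.float64(0.04697154496035694)) [-6.91760671e-01  6.13606369e-01  9.11403040e-01  2.11558031e-04
  1.61734809e+00 -8.67103520e-01]
```

```bash
python3 -m creep '[[60,-30.5,-1,0,0],[60,-30.5,-1,0,0],[60,-30.5,-1,50,0],[60,-30.5,-1,95,0],[60,-30.5,-1,115,0],[60,-30.5,-1,115,0],[15,-30.5,-1,115,0],[15,-30.5,-1,115,0],[15,-30.5,-1,115,0],[15,-30.5,-1,115,0],[15,-30.5,-1,115,0],[15,-30.5,-1,115,0]]'; python3 -m creep '[[15,0,0,-4,0],[15,0,0,-10,0],[15,0,0,-20,0],[15,0,0,-35,0],[15,0,0,-60,0],[15,0,0,-80,0],[15,0,0,-80,0],[15,0,0,-80,0]]'
python3 - <<'E'
from h import *
s=manip.sense();print(s['force'],s['torque'])
t=load('pics/top0.npz');sc=load('pics/scene0.npz')
# card corners by mask in the top view
for d,r in((t,(320,105,85,90)),(sc,(215,222,95,75))):
    x,y,w,h=r;c=d['pixels'].astype(int);m=((c.sum(2)>300)&(c[:,:,0]-c[:,:,2]>50)).astype(np.uint8)[y:y+h,x:x+w]
    m=cv2.morphologyEx(m,2,np.ones((5,5)));m=cv2.morphologyEx(m,3,np.ones((5,5)))
    k=max(cv2.findContours(m,0,2)[0],key=cv2.contourArea);e=cv2.approxPolyDP(cv2.convexHull(k),6,True)[:,0]+[x,y]
    W=np.array([onz(d,*p,.004) for p in e]);print(e.tolist(),W.round(3)[:,:2].tolist(),W.mean(0).round(4))
print(s['q'])
E
```

```text
time: 58.6
tool_pos: [0.571, -0.4024, 0.1699]
tool_rot: [[-0.173, 0.985, 0.001], [0.985, 0.173, -0.002], [-0.002, 0.001, -1.0]]
force: [-0.0, -0.2, 6.4]
gripper_width: 0.0155
time: 59.6
tool_pos: [0.5707, -0.4016, 0.2477]
tool_rot: [[-0.173, 0.985, -0.001], [0.985, 0.173, 0.001], [0.001, -0.001, -1.0]]
force: [-0.0, 0.3, 0.1]
gripper_width: 0.0151
[-0.02581072  0.3372808   0.08690888] [ 0.0221839  -0.0576724   0.04593286]
[[331, 117], [399, 118], [397, 194], [330, 185]] [[0.737, -0.095], [0.73, -0.293], [0.508, -0.276], [0.539, -0.086]] [ 0.6286 -0.1874  0.004 ]
[[301, 229], [301, 287], [222, 289], [232, 230]] [[0.539, -0.086], [0.737, -0.094], [0.729, -0.292], [0.53, -0.284]] [ 0.6338 -0.1893  0.004 ]
[-7.22915006e-01  6.70271517e-01  9.02799653e-01 -8.95775082e-05
  1.56943625e+00 -8.96777460e-01]
```

The jaws closed to 15 mm with no load, so the knob was missed again, closing too near its top as happened with the handle. Grips about 15 mm below the top have worked, so I go lower, to TCP 0.160.

```bash
python3 -m creep '[[60,0,0,0,0],[60,0,0,0,0],[60,0,0,0,0],[60,0,0,0,0],[60,0,0,40,0],[60,0,0,70,0],[60,0,0,80,0],[60,0,0,85,0],[60,0,0,87.5,0],[60,0,0,87.5,0],[60,0,0,87.5,0]]'; python3 -m creep '[[40,0,0,0,0],[35,0,0,0,0],[30,0,0,0,0],[25,0,0,0,0],[20,0,0,0,0],[20,0,0,0,0],[20,0,0,0,0],[20,0,0,0,0]]'
```

```text
time: 60.98
tool_pos: [0.5712, -0.402, 0.1617]
tool_rot: [[-0.173, 0.985, 0.001], [0.985, 0.173, -0.001], [-0.001, 0.001, -1.0]]
force: [-0.1, 0.3, 0.3]
gripper_width: 0.0597
time: 61.98
tool_pos: [0.571, -0.4018, 0.1609]
tool_rot: [[-0.173, 0.985, 0.0], [0.985, 0.173, -0.0], [-0.0, 0.0, -1.0]]
force: [1.5, 0.3, 1.0]
gripper_width: 0.0288
```

```bash
python3 -m creep '[[20,0,0,-4,0],[20,0,0,-10,0],[20,0,0,-20,0],[20,0,0,-35,0],[20,0,0,-55,0],[20,0,0,-75,0],[20,0,0,-75,0],[20,0,0,-75,0]]'
python3 - <<'E'
from h import *
s=manip.sense();print(s['force'],s['gripper_width'],s['tool_pos']);p=s['tool_pos']
print(shift([.634,-.189,p[2]],100))
E
```

```text
time: 62.98
tool_pos: [0.5707, -0.4016, 0.2353]
tool_rot: [[-0.173, 0.985, -0.001], [0.985, 0.173, 0.0], [0.001, -0.001, -1.0]]
force: [0.3, -0.1, -3.4]
gripper_width: 0.0289
[ 0.25097744 -0.13857889 -3.37722241] 0.028928061561079337 [ 0.57068161 -0.40160955  0.2353216 ]
(array([1.984e+02, 9.920e+01, 1.000e-01]), np.float64(89.9661310927903))
```

The lid is held, reading −3.4 N. I carry it to the card centre at (0.634, −0.189), turning the jaws along y on the way.

```bash
python3 -m creep '[[20,15,8,-5,-6],[20,40,20,-5,-16],[20,65,33,-5,-26],[20,90,46,-5,-36],[20,115,58,-5,-46],[20,140,70,-5,-56],[20,165,82,-5,-66],[20,185,92,-5,-76],[20,198,99,-5,-86],[20,198,99,-5,-90],[20,198,99,-5,-90],[20,198,99,-5,-90]]'
python3 - <<'E'
from h import *
s=manip.sense();print(s['force'],s['gripper_width'])
print(shift([.634,-.189,.0445],100))
E
```

```text
time: 64.47
tool_pos: [0.6339, -0.1898, 0.2402]
tool_rot: [[-0.985, -0.171, -0.001], [-0.171, 0.985, 0.0], [0.001, 0.0, -1.0]]
force: [-0.1, -0.1, -3.0]
gripper_width: 0.0288
[-0.07387443 -0.11283718 -2.96781419] 0.028782601666557408
(array([ -0.4,   0.7, 195.7]), np.float64(-0.13524689361960895))
```

```bash
python3 -m creep '[[20,0,0.5,40,0],[20,0,0.5,85,0],[20,0,0.5,130,0],[20,0,0.5,165,0],[20,0,0.5,182,0],[20,0,0.5,190,0],[20,0,0.5,194,0],[20,0,0.5,196,0],[20,0,0.5,196,0]]'; python3 -m creep '[[20,0,0,0.6,0],[20,0,0,1.2,0],[20,0,0,1.2,0],[20,0,0,1.2,0]]'
```

```text
time: 65.6
tool_pos: [0.6345, -0.1893, 0.0456]
tool_rot: [[-0.985, -0.173, 0.001], [-0.173, 0.985, -0.001], [-0.001, -0.001, -1.0]]
force: [0.3, -0.1, -3.4]
gripper_width: 0.029
time: 66.1
tool_pos: [0.6341, -0.1892, 0.0437]
tool_rot: [[-0.985, -0.173, 0.0], [-0.173, 0.985, -0.0], [-0.0, -0.0, -1.0]]
force: [1.0, -1.0, -3.3]
gripper_width: 0.0288
```

```bash
python3 -m creep '[[20,0,0,0.6,0],[20,0,0,1.2,0],[20,0,0,1.2,0]]'; python3 -m creep '[[60,0,0,0,0],[60,0,0,0,0],[60,0,0,0,0],[60,0,0,0,0],[60,0,0,-30,0],[60,0,0,-80,0],[60,0,0,-140,0],[60,0,0,-200,0],[60,0,0,-200,0]]'
python3 - <<'E'
from h import *
print(shift([.36,-.2,.26],100))
E
```

```text
time: 66.47
tool_pos: [0.6341, -0.1892, 0.0428]
tool_rot: [[-0.985, -0.173, 0.0], [-0.173, 0.985, -0.0], [-0.0, -0.0, -1.0]]
force: [-0.6, 0.0, 1.0]
gripper_width: 0.0293
time: 67.6
tool_pos: [0.6363, -0.1901, 0.249]
tool_rot: [[-0.985, -0.173, 0.011], [-0.173, 0.985, -0.005], [-0.01, -0.007, -1.0]]
force: [-0.2, -0.0, 0.1]
gripper_width: 0.06
(array([273.7,  38. , -14. ]), np.float64(-0.03308519190554193))
```

Next I retreat clear and check everything with the fixed cameras. My picture viewing is used up, so the checks are numeric.

```bash
python3 -m creep '[[60,40,-10,0,0],[60,90,-30,0,0],[60,140,-60,0,0],[60,190,-90,0,0],[60,230,-120,0,0],[60,250,-140,0,0],[60,250,-140,0,0],[60,250,-140,0,0]]'
python3 - <<'E'
from h import *
t=grab('top','pics/top8.png');s=grab('scene','pics/s8.png');w=grab('wrist','pics/w8b.png')
def hc(d,P,rad,lo,hi,z):
    u,v=proj(d,P).astype(int);g=cv2.cvtColor(d['pixels'],cv2.COLOR_RGB2GRAY);v0,u0=max(0,v-rad),max(0,u-rad);c=g[v0:v+rad,u0:u+rad]
    r=cv2.HoughCircles(c,cv2.HOUGH_GRADIENT,1,60,param1=100,param2=12,minRadius=lo,maxRadius=hi)
    if r is None:return None
    return (r[0,0]+[u0,v0,0]).round(1),onz(d,r[0,0,0]+u0,r[0,0,1]+v0,z).round(4)
print('lid',hc(t,[.634,-.189,.016],45,22,40,.016))
def blob(d,P,r,thr=60):
    c=proj(d,P).astype(int);m=(d['pixels'].max(2)<thr).astype(np.uint8);k=np.zeros_like(m);cv2.circle(k,(int(c[0]),int(c[1])),r,1,-1);R=cv2.boundingRect(m*k);print(R);return (R[0]+R[2]/2-.5,R[1]+R[3]/2-.5)
a=blob(t,[.634,-.189,.045],12);b=blob(s,[.634,-.189,.045],13);print('lid knob',two(t,a,s,b))
a=blob(t,[.4595,.342,.118],12);b=blob(s,[.4595,.342,.118],10);print('gear knob',two(t,a,s,b),'axis dist',np.hypot(*(two(t,a,s,b)[0][:2]-[.4985,.1212])))
for P in([.556,.073,.118],[.452,.064,.118]):print('tin',proj(t,P),hc(t,P,22,10,16,.118),hc(s,P,22,8,16,.118))
b0=load('pics/top0.npz')
df=cv2.absdiff(t['pixels'],b0['pixels']).max(2)
for n,(u,v) in dict(coil=(222,103),tape=(296,107),knife=(332,255),cushion=(450,260),green=(397,293)).items():print(n,df[v-12:v+13,u-12:u+13].mean().round(1))
print(manip.sense()['tool_pos'],manip.sense()['time'])
E
```

```text
time: 68.6
tool_pos: [0.4123, -0.3696, 0.2418]
tool_rot: [[-0.985, -0.173, -0.0], [-0.173, 0.985, 0.001], [0.0, 0.001, -1.0]]
force: [0.5, 0.4, 0.6]
gripper_width: 0.0596
lid (array([365.5, 152.5,  28. ]), array([ 0.628, -0.189,  0.016]))
(363, 144, 10, 11)
(258, 241, 10, 12)
lid knob (array([ 0.63179515, -0.19049319,  0.04498553]), np.float64(0.00019960139944148972))
(157, 207, 14, 12)
(442, 169, 11, 14)
gear knob (array([0.46446278, 0.34233379, 0.11979651]), np.float64(0.0011013725963758534)) axis dist 0.22373797898577164
tin [270.38249518 174.12847764] (array([271.5, 174.5,  12.1]), array([0.555 , 0.0702, 0.118 ])) (array([365.5, 189.5,  12. ]), array([0.5068, 0.0977, 0.118 ]))
tin [274.52279215 214.67075706] (array([273.5, 214.5,  10.9]), array([0.4525, 0.0666, 0.118 ])) (array([349.5, 183.5,  13.2]), array([0.4788, 0.0562, 0.118 ]))
coil 2.4
tape 2.6
knife 2.6
cushion 71.1
green 31.1
[ 0.41274885 -0.36933211  0.24219806] 68.75
```

Run:
```python
from h import *
a=load('pics/scene0.npz')['pixels'];b=load('pics/s8.npz')['pixels']
for n,(u,v) in dict(cushion=(197,181),green=(247,163),knife=(300,184)).items():
    tm=a[v-8:v+9,u-12:u+13];r=cv2.matchTemplate(b[v-30:v+31,u-40:u+41],tm,cv2.TM_CCOEFF_NORMED);_,q,_,l=cv2.minMaxLoc(r);print(n,round(q,2),'moved px',l[0]-28,l[1]-22)
# tin tops in the scene view: cardboard-coloured blob at predicted px
d=load('pics/s8.npz')
for P in([.556,.073,.118],[.452,.064,.118]):
    u,v=proj(d,P).astype(int);print((u,v),d['pixels'][v-4:v+5,u-6:u+7].reshape(-1,3).mean(0).round(0),d['pixels'][v+12:v+18,u-5:u+6].reshape(-1,3).mean(0).round(0))
print(manip.finish_job())
```

```text
cushion 0.82 moved px 0 0
green 0.73 moved px 0 0
knife 1.0 moved px 0 0
(np.int64(359), np.int64(202)) [162. 125.  82.] [106. 108. 110.]
(np.int64(351), np.int64(177)) [161. 124.  82.] [107. 109. 110.]
the job is handed in; nothing more can be done
None
```

The job is done and handed in at about 69 s of the 210 s allowed.

- **Tins:** Only two tins were there. Each stands on its own pad, within about 4 mm of the pad's centre in the last camera check.
- **Knocked tin and order:** One tin was knocked off its pad at some point between 27.9 s and 33.8 s, possibly just before the knob first went home. I took the drive out of gear, put the tin back and engaged it again before touching the lid. The drive was therefore engaged twice.
- **Drive:** The knob first rested tooth on tooth at about 8.6 N. I turned the turntable roughly 5° by its handle and the pinion dropped into a gap. The knob then slid to its stop, with at most about 17 N against the stop. On the second engagement it went straight home. The cameras put it 224 mm from the axis, against 225 mm expected.
- **Lid:** The aluminium lid lies knob up on the card, about 2 mm from the centre, with its knob 45 mm above the table as expected.

**Grips that failed:** My first grips on the turntable handle and on the lid knob missed because they were too high. Both worked when I went lower, and nothing was visibly disturbed.

**Checks that disagreed:** In the scene view, the circle search for the tins gave wrong positions. I relied on the top view and on the colours at the predicted pixels, which agree. In the top view the green lid and pincushion looked changed, probably because of the arm or its shadow. The scene view shows both unmoved, as is the knife. The coil and tape are unchanged in the top view.

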